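# Ready the bench parts washer: baskets, filter cover, start keys

### The job

Hang every dip basket on the bench inside the parts washer's tank, its bent lip hooked over the tank's yellow front rim. Close up the filter: tighten its four wing screws evenly in cross order (one diagonal pair, then the other), first all four snug to their yellow lines, then in cross order again fully tight to the stop at their white lines. When all the baskets hang and all the screws are tight, press the keys fully down one at a time, blue, then yellow, then green, and leave the other things on the bench where they are.

Things in the scene. Friction and masses are not known exactly. Their poses are not given: they have to be found in the camera images.
- tank: Open steel tank, fixed: 170 (x) x 360 (y) x 100 high outside, walls 5 thick, inner floor 5 above the bench. Origin: centre of its underside. The front wall (-x side, towards the robot; wall centre at x = -82.5, rim top z = 100) has the yellow rim, with room for three baskets side by side, e.g. at y = -105, 0, +105.
- filter: Blue filter housing, fixed, 180 x 180 x 84 high, with a dark metal cover on a black gasket, held by four wing screws near its corners. Origin: centre of its underside; cover top at z = 84. Under each screw two lines are painted on the cover: yellow = snug, white = fully tight; the wing lies over the line when there.
- basket_1: Steel dip basket whose grip bar is red, with a hooking lip on its -x side; may be absent. All four: basket 56 (x) x 64 (y) x 36 high, one solid piece of 0.25 kg with its greasy parts; origin at the centre of its underside, z up. Its back plate (-x side) rises to z = 78 and bends over into a lip towards -x. A bail over it carries the grip bar.
- basket_2: Steel dip basket whose grip bar is blue, with a hooking lip on its -x side; may be absent. Grip bar of all four: along y, 10 thick in x, 16 high, 54 clear length, its centre at x = -6, y = 0, z = 114; nothing beside it above z = 78 but the two bail straps at y = +-30.
- basket_3: Steel dip basket whose grip bar is orange, with a hooking lip on its -x side; may be absent. Lip of all four: open-bottomed slot 13 wide (x = -41 to -28) over the full 64 width, slot roof at z = 75, outer leg 3 thick (to x = -44) reaching down to z = 55.
- basket_4: Steel dip basket whose grip bar is green, with a hooking lip on its -x side; may be absent. Hung on the tank, the origin of any basket lies at about x = -48 (up to 12 nearer the wall as it leans) and z = 25 in the tank frame, its x axis along the tank's.
- screw_fl (a joint): Turn of the front left wing screw, at filter x = -60, y = +60: rad, clockwise from above. Starts at 0 to 0.4; snug about 1.1 (yellow line), tight at the stop, 2.2 (white line). Red half of the wing points to angle -value from the filter's +x. Wing: upright plate 48 long, 9 thick, 12 to 36 above the cover. Friction 0.06 N m; stays where left.
- screw_br (a joint): Turn of the back right wing screw, at filter x = +60, y = -60: rad, clockwise from above. Starts at 0 to 0.4; snug about 1.1 (yellow line), tight at the stop, 2.2 (white line). Red half of the wing points to angle -value from the filter's +x. Wing: upright plate 48 long, 9 thick, 12 to 36 above the cover. Friction 0.06 N m; stays where left.
- screw_fr (a joint): Turn of the front right wing screw, at filter x = -60, y = -60: rad, clockwise from above. Starts at 0 to 0.4; snug about 1.1 (yellow line), tight at the stop, 2.2 (white line). Red half of the wing points to angle -value from the filter's +x. Wing: upright plate 48 long, 9 thick, 12 to 36 above the cover. Friction 0.06 N m; stays where left.
- screw_bl (a joint): Turn of the back left wing screw, at filter x = +60, y = +60: rad, clockwise from above. Starts at 0 to 0.4; snug about 1.1 (yellow line), tight at the stop, 2.2 (white line). Red half of the wing points to angle -value from the filter's +x. Wing: upright plate 48 long, 9 thick, 12 to 36 above the cover. Friction 0.06 N m; stays where left.
- key_blue (a joint): Travel of the blue key, m: 0 up, 0.006 fully down (about 5 N, springs back); counts as pressed beyond 0.0045.
- key_blue_top (a point): Centre of the top face of the blue key, 28 in diameter. The three keys stand in a row, 60 apart, in varying order, on a fixed grey control box 200 x 85 x 70 high; key tops about 22 above the box when up.
- key_yellow (a joint): Travel of the yellow key, m: 0 up, 0.006 fully down (about 5 N, springs back); counts as pressed beyond 0.0045.
- key_yellow_top (a point): Centre of the top face of the yellow key, 28 in diameter. The three keys stand in a row, 60 apart, in varying order, on a fixed grey control box 200 x 85 x 70 high; key tops about 22 above the box when up.
- key_green (a joint): Travel of the green key, m: 0 up, 0.006 fully down (about 5 N, springs back); counts as pressed beyond 0.0045.
- key_green_top (a point): Centre of the top face of the green key, 28 in diameter. The three keys stand in a row, 60 apart, in varying order, on a fixed grey control box 200 x 85 x 70 high; key tops about 22 above the box when up.
- spray_red: Bystander: spray bottle with red trigger head, 68 diameter, 205 high; leave it where it is. Origin: centre of its underside.
- spray_green: Bystander: spray bottle with green trigger head, 68 diameter, 205 high; leave it where it is. Origin: centre of its underside.
- level: Bystander: aluminium spirit level, 30 x 260 x 45 high; leave it where it is. Origin: centre of its underside.
- tape: Bystander: roll of blue tape, 90 diameter, 24 high; leave it where it is. Origin: centre of its underside.
- wrench: Bystander: steel wrench lying on the bench; leave it where it is. Origin: centre of its underside.
- can: Bystander: red can, 66 diameter, 130 high; leave it where it is. Origin: centre of its underside.
- pads_box: Bystander: blue box, 90 x 130 x 40 high; leave it where it is. Origin: centre of its underside.
Things that resemble listed ones, but are neither listed nor needed, are in the scene too. What is shaped like the basket_4 but purple is not meant. What is shaped like the basket_3 but pink is not meant.

How it is judged:
By the outcome, as a careful person would: the job done as asked, in the order asked, and still so for the second after the job is handed in, with the robot touching nothing.
Of basket_1, basket_2, basket_3, basket_4 only 2 to 3 are there at a start; the rules pass over those that are not, and their reading is None.
At some moment in a run one of basket_1, basket_2, basket_3, basket_4 may be knocked a few centimetres aside while the robot is not near it.
It also fails if it takes over 208 s, if anything falls off the work surface, if the arm or the gripper's body presses on something with over 40 N, if the wrist force passes 120 N, or if a joint passes its speed limit or range.

### The arm

A 6-joint arm with a two-finger parallel gripper is mounted at the origin on the work surface. World frame = base frame: x ahead of the robot, y to its left, z up, the work surface at z = 0. Lengths are in m, angles in rad, forces in N, time in s.
With the tool pointing down it reaches from about 0.35 to 0.775 m from the base axis. Payload 5.5 kg.
Tool frame: the origin (TCP) lies midway between the tips of the shut fingers; the grasp point (between the pads) lies 19 mm behind it (env.hold_point_z is the distance from the TCP to the grasp point, in m); z points along the fingers, y is the line along which they close (so a half turn about z gives the same grasp; the last joint's range is limited). The gripper opens to 85 mm and grips with 20 to 120 N. Pads are 22 mm wide; open, the fingers measure 114 mm over their backs; the gripper's body (76 mm by 85 mm) begins 54 mm behind the grasp point. The pads swing forward as they close: fully open they stand 13 mm farther back than shut.
Start: joints at [-1.343, 0.313, 0.046, 1.304, 0, 1.431], TCP at [0.207, -0.537, 0.231] pointing down, gripper open.
Joint ranges: [-2.76, 2.76], [-0.86, 1.69], [-1.03, 1.26], [-2.2, 2.34], [-1.47, 1.5], [-3.14, 3.14]. Speed limits (rad/s): [2.57, 2.57, 3.14, 3.14, 3.14, 3.14].

### API

Orientations are given as a unit quaternion [w, x, y, z].
In Python, from workcell import env, read_camera gives the robot as it stands. The module is installed in compiled form; this text tells all that it offers.
- The arm moves only by the tool carry_out, never from a script. Its argument "moves" is a list of rows, each an object of numbers: "tx", "ty", "tz": the shift along the world's x, y, z in cm; "wx", "wy", "wz": the turn, a rotation vector about the world's x, y, z in rad; "claw": the closure, from -1 (fully open) to 1 (shut). A call has 1 to 8 rows; each row shifts and turns the commanded pose from where the row before left it; what a row does not reach is not made up. A row lasts 1/8 s, in which the tool goes at most 62.5 mm and 10.7 degrees, less where a joint would pass 70% of its speed; a pose out of reach is approached as far as the arm can. A call is refused whole if a number of a shift passes 6.25 or a number of a turn 0.188, either way. A call with a gripper value outside its range is refused whole. The fingers move at their own pace and stop on an object; "newtons" is the grip in N (left out, the last holds). Time passes only in rows, so rows that do not move let the fingers close. It gives the time, the measured TCP pose, the force, the opening and the grip force at its end, in the units of the state.
- env.get_state(): the state, without advancing time (a new reading comes with each control period).
- read_camera(name): name is "side" or "top"; returns a dict with "image" (420x560x3 uint8, blue, green, red), "z_map" (420x560 float32, m along the optical axis (not along the pixel's ray), 0 where there is no reading), "fx", "fy", "cx", "cy" (pixels), "k1" (the pictures are not rectified: a ray, as slopes to the right and down, at radius r is drawn at 1 + k1 r^2 times it, then the intrinsics apply), "camera_from_world" (4x4, takes a point from world to camera coordinates). Camera axes: x right, y down, z forward; pixel columns grow to the right and rows downward; lengths in m; the calibration is good to about 2 mm. A picture is of the moment at which its call begins.
- env.hand_in(): hands the job in; it is judged then, once.
The state is a dict: "clock": time; "joint_pos": joint angles; "qvel": joint speeds; "tau": joint torques, N m; "tcp_pos": TCP position; "orientation": TCP orientation; "wrist_force": force on the tool from outside, world axes, zero at the start; "ft_torque": the same for the moment, N m; "finger_gap": finger opening in m; "grip_force": force on a finger pad.
Only numpy, scipy, OpenCV 4.12 (cv2) and the standard library are available. Lean on these libraries where they do the work, as an engineer would, in place of code of your own. Each camera call takes 0.05 s, during which the arm holds its last target. There are 200 camera calls.

## Working session

There is one attempt and no reset: what is moved stays moved. The work goes in short steps, Python scripts to look and compute and a tool call to move; the robot and the scene stay as the last step left them, time stands still between calls to the robot, and variables do not carry over. Pictures are saved under pics/ and viewed, at most 14 in all, crops included, and the job is handed in when it is done.

Besides the shell and the picture viewer there is one more tool, called after "Request:" as name([rows], argument=value, ...), one row to a line, values as JSON. carry_out: Moves the arm, as the interface text tells. Its arguments: {"type":"object","properties":{"moves":{"type":"array","items":{"type":"object","properties":{"tx":{"type":"number"},"ty":{"type":"number"},"tz":{"type":"number"},"wx":{"type":"number"},"wy":{"type":"number"},"wz":{"type":"number"},"claw":{"type":"number"}}}},"newtons":{"type":"number"}},"required":["moves"]}

```bash
mkdir -p pics; cat > h.py <<'E'
import numpy as np, cv2, sys
from workcell import env, read_camera
def cap(name, tag=None):
    r=read_camera(name)
    if tag: cv2.imwrite(f'pics/{tag}.png', r['image']); np.savez(f'pics/{tag}.npz', **r)
    return r
def load(tag): 
    d=np.load(f'pics/{tag}.npz'); return {k:(d[k] if d[k].ndim else float(d[k])) for k in d.files}
def cloud(r):
    K=np.array([[r['fx'],0,r['cx']],[0,r['fy'],r['cy']],[0,0,1.]])
    H,W=r['z_map'].shape
    uv=np.stack(np.meshgrid(np.arange(W),np.arange(H)),-1).reshape(-1,1,2).astype(float)
    n=cv2.undistortPoints(uv,K,np.array([r['k1'],0,0,0.])).reshape(H,W,2)
    z=r['z_map']; P=np.stack([n[...,0]*z,n[...,1]*z,z],-1)
    T=np.linalg.inv(r['camera_from_world'])
    Q=P@T[:3,:3].T+T[:3,3]; Q[z==0]=np.nan
    return Q
def proj(r,p):
    c=r['camera_from_world']@np.append(p,1); s=c[:2]/c[2]; s=s*(1+r['k1']*(s@s))
    return s*[r['fx'],r['fy']]+[r['cx'],r['cy']]
E
python3 - <<'E'
from h import *
for n in ('top','side'):
    r=cap(n,n+'0'); print(n,r['fx'],r['cx'],r['cy'],r['k1'],np.linalg.inv(r['camera_from_world']).round(3).tolist())
    cv2.imwrite(f'pics/{n}0b.png',cv2.resize(r['image'],(800,600),interpolation=cv2.INTER_CUBIC))
print(env.get_state(), env.hold_point_z)
E
```

```text
top 385.73931292351 268.42094890242157 210.55634951385173 -0.09614125969033113 [[-0.012, -0.995, 0.103, 0.401], [-1.0, 0.014, 0.018, 0.012], [-0.02, -0.102, -0.995, 1.148], [0.0, 0.0, 0.0, 1.0]]
side 471.8374358005421 285.31105234818506 211.87106083083867 -0.16679229114431982 [[0.708, 0.395, -0.586, 1.449], [0.706, -0.419, 0.571, -0.869], [-0.019, -0.818, -0.575, 1.013], [0.0, 0.0, 0.0, 1.0]]
{'clock': 0.1, 'joint_pos': array([-1.34261210e+00,  3.13959795e-01,  4.50908591e-02,  1.30360226e+00,
       -8.22053575e-06,  1.43122419e+00]), 'qvel': array([-1.17830856e-03, -3.00584321e-03,  4.17877366e-03, -3.81964570e-04,
       -5.10550629e-05, -1.38616832e-03]), 'tau': array([ 1.75563633e-03, -4.81727135e+01,  2.99242473e+01,  1.28088307e-02,
       -1.45565773e-04,  2.13517438e-06]), 'tcp_pos': array([ 0.20662474, -0.53610214,  0.23047771]), 'orientation': array([-8.36430807e-04,  9.83141642e-01,  1.82843679e-01, -4.11975152e-05]), 'wrist_force': array([-0.0790833 ,  0.34142282, -0.57567457]), 'ft_torque': array([-0.01862229,  0.07050138, -0.02281724]), 'grip_force': 0.0, 'finger_gap': 0.08542788878715682} 0.0187
```

View pics/top0b.png

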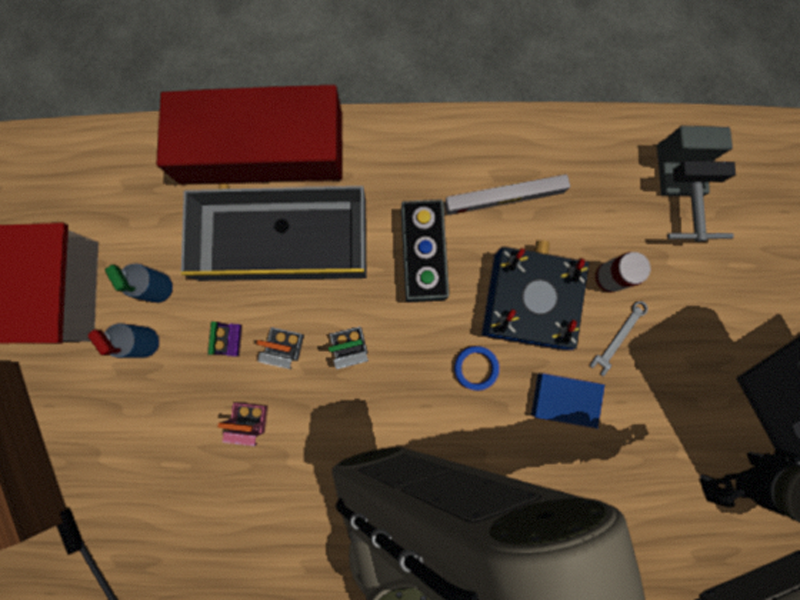

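View pics/side0b.png

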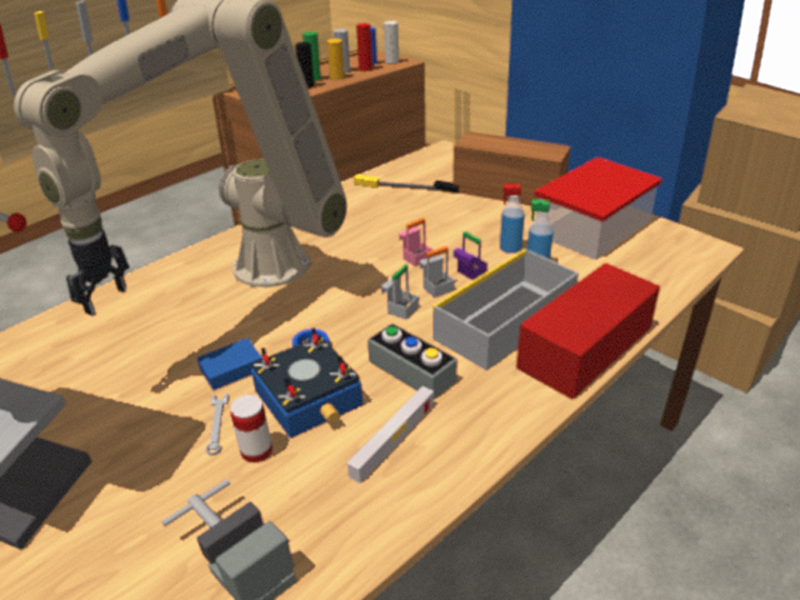

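The top view (800x600 zoom) shows the steel basket with an orange bar at (280,347) (basket_3) and the steel basket with a green bar at (347,346) (basket_4). The purple basket with a green bar at (225,338) and the pink one with an orange bar at (243,422) are decoys. The tank is at (275,232), the keys at (425,247), and the filter at (538,298). The side view agrees with all of this. Next I'll measure and make one enlarged crop.

```bash
cat >> h.py <<'E'
def hsv(r): return cv2.cvtColor(r['image'],cv2.COLOR_BGR2HSV).astype(int)
def box(pts):
    (c,s,a)=cv2.minAreaRect((pts[:,:2]*1000).astype(np.float32)); return np.round(c,1),np.round(s,1),round(a,1)
def reg(Q,x0,x1,y0,y1,z0,z1):
    return (Q[...,0]>x0)&(Q[...,0]<x1)&(Q[...,1]>y0)&(Q[...,1]<y1)&(Q[...,2]>z0)&(Q[...,2]<z1)
E
python3 - <<'E'
from h import *
r=load('top0');Q=cloud(r);h=hsv(r)
s=0.7
def at(u,v): return Q[int(v*s),int(u*s)].round(3)
for n,p in dict(tankTL=(185,192),tankTR=(365,190),tankBL=(184,274),tankBR=(364,270),filt=(538,325),b3=(275,346),b4=(345,345),pur=(213,338),pink=(237,424),kb=(425,247),ky=(424,216),kg=(427,277),boxtop=(425,262),can=(632,268),tape=(475,350),bench=(400,380)).items(): print(n,at(*p))
S,V=h[...,1],h[...,2];H=h[...,0]
# colored high-sat components with z in range
for nm,lo,hi in (('red',0,6),('orange',7,16),('yellow',20,33),('green',45,80),('blue',100,125)):
  m=((H>=lo)&(H<=hi)&(S>130)&(V>60)&(Q[...,2]>.06)&(Q[...,2]<.15)).astype(np.uint8)
  n,l,st,c=cv2.connectedComponentsWithStats(m)
  for i in range(1,n):
    if st[i,4]>8:
      P=Q[l==i]; print(nm,(c[i]/s).round(),st[i,4],np.median(P,0).round(3),box(P))
cv2.imwrite('pics/crop1.png',cv2.resize(r['image'][215:325,140:275],(800,652),interpolation=cv2.INTER_CUBIC)[:600])
cv2.imwrite('pics/crop2.png',cv2.resize(r['image'][165:255,330:430],(660,594),interpolation=cv2.INTER_CUBIC))
E
```

```text
tankTL [0.734 0.426 0.105]
tankTR [0.76  0.072 0.   ]
tankBL [0.57  0.424 0.103]
tankBR [0.569 0.07  0.103]
filt [ 0.461 -0.265  0.084]
b3 [0.426 0.237 0.122]
b4 [0.427 0.105 0.124]
pur [0.443 0.354 0.122]
pink [0.269 0.343 0.003]
kb [ 0.617 -0.049  0.094]
ky [ 0.677 -0.048  0.092]
kg [ 0.558 -0.051  0.093]
boxtop [ 0.59  -0.05   0.072]
can [ 0.564 -0.439  0.13 ]
tape [ 0.417 -0.151  0.024]
bench [0.355 0.001 0.002]
red [248. 125.] 6420 [0.857 0.293 0.131] (array([859.9, 298.6]), array([357.3, 158.3]), 90.0)
red [ 24. 238.] 63 [0.637 0.737 0.149] (array([637.2, 734.3]), array([44.3, 43.8]), 82.7)
red [ 44. 232.] 27 [0.65  0.691 0.149] (array([647.3, 692.9]), array([26.1, 22.6]), 87.0)
red [ 61. 230.] 9 [0.649 0.655 0.148] (array([650.5, 656.4]), array([ 8.3, 13.7]), 86.8)
red [ 58. 238.] 25 [0.637 0.661 0.149] (array([635.9, 660.9]), array([33.9, 12.5]), 34.1)
red [ 11. 236.] 9 [0.642 0.766 0.149] (array([644. , 764.9]), array([ 8.9, 16.7]), 15.2)
red [  6. 243.] 21 [0.63  0.778 0.149] (array([632.8, 772.2]), array([19.5, 29.8]), 27.4)
red [ 21. 266.] 245 [0.587 0.744 0.149] (array([
[... 2772 characters left out ...]
48.6]), array([356.8,   6.4]), 89.9)
yellow [564. 275.] 9 [ 0.558 -0.322  0.085] (array([ 557.5, -322.9]), array([ 5.2, 11.1]), 16.8)
yellow [514. 318.] 10 [ 0.473 -0.22   0.086] (array([ 473.1, -220.9]), array([10.9,  5.6]), 88.5)
yellow [555. 335.] 10 [ 0.439 -0.299  0.086] (array([ 438.7, -299.4]), array([9.2, 5.6]), 87.3)
green [426. 276.] 53 [ 0.555 -0.051  0.092] (array([556.8, -52. ]), array([19.5, 20.4]), 89.7)
green [212. 337.] 58 [0.443 0.356 0.123] (array([441.7, 357. ]), array([ 6.7, 57. ]), 84.1)
green [345. 345.] 80 [0.427 0.105 0.122] (array([426. , 103.7]), array([ 9. , 62.2]), 13.2)
blue [424. 246.] 63 [ 0.617 -0.049  0.093] (array([616.5, -49. ]), array([22.5, 22.5]), 85.5)
```

View pics/crop1.png

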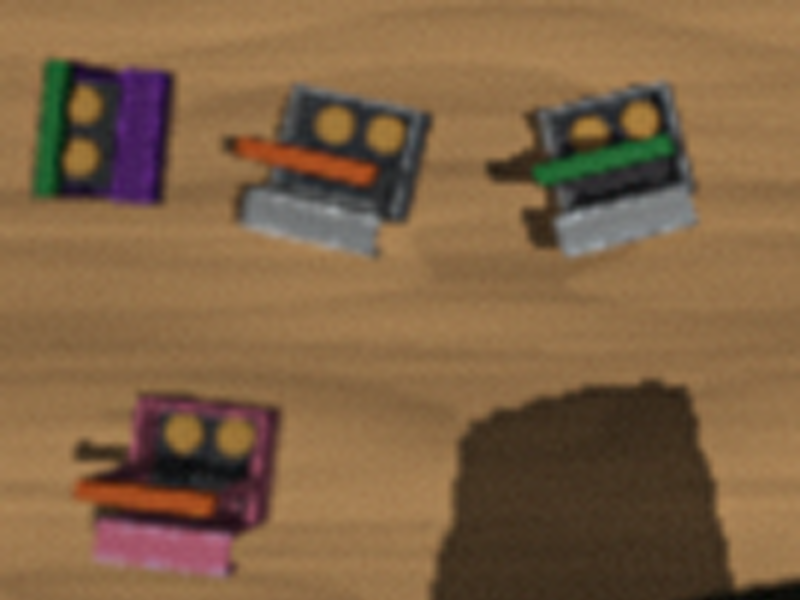

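View pics/crop2.png

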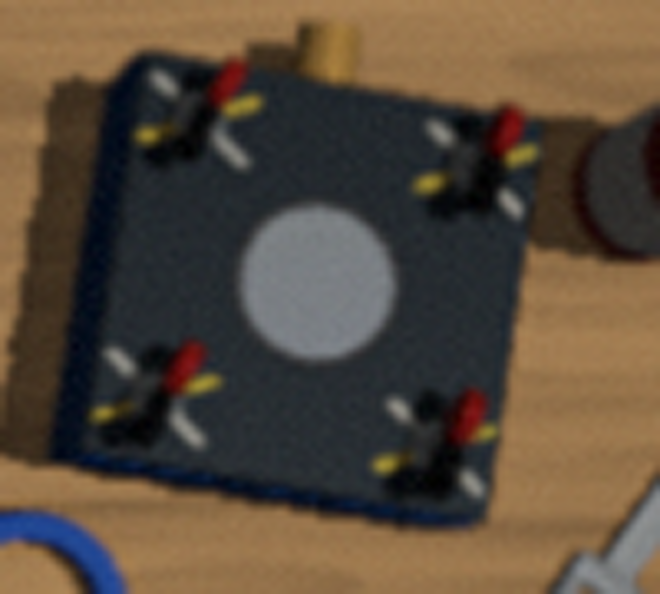

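The crop confirms that basket_3 (orange) and basket_4 (green) are the only steel baskets in view. The purple and pink ones are decoys. The wings point up-right at about 0.35 rad, the yellow lines run right and slightly up, and the white lines run right and down. I'm starting towards basket_4, with its bar at (0.426, 0.104, 0.114) and yaw +0.23.

Request:
carry_out([
  {"tx": 1.6,"ty": 4.6,"wz": 0.102,"claw": -0.3},
  {"tx": 1.6,"ty": 4.6,"wz": 0.102,"claw": -0.3},
  {"tx": 1.6,"ty": 4.6,"wz": 0.102,"claw": -0.3},
  {"tx": 1.6,"ty": 4.6,"wz": 0.102,"claw": -0.3},
  {"tx": 1.6,"ty": 4.6,"wz": 0.102,"claw": -0.3},
  {"tx": 1.6,"ty": 4.6,"wz": 0.102,"claw": -0.3},
  {"tx": 1.6,"ty": 4.6,"wz": 0.102,"claw": -0.3},
  {"tx": 1.6,"ty": 4.6,"wz": 0.102,"claw": -0.3},
], newtons=60)

```text
invalid input at $.moves[0]: expected keys tx, ty, tz, wx, wy, wz, claw
```

Request:
carry_out([
  {"tx": 1.5,"ty": 4.5,"wz": 0.102},
  {"tx": 1.5,"ty": 4.5,"wz": 0.102},
  {"tx": 1.5,"ty": 4.5,"wz": 0.102},
  {"tx": 1.5,"ty": 4.5,"wz": 0.102},
  {"tx": 1.5,"ty": 4.5,"wz": 0.102},
  {"tx": 1.6,"ty": 4.7,"wz": 0.102},
  {},
])

```text
invalid input at $.moves[0]: expected keys tx, ty, tz, wx, wy, wz, claw
```

```bash
cat >> h.py <<'E'
def st():
    s=env.get_state(); w,x,y,z=s['orientation']; a=np.arctan2(y,x)
    ty=(2*a-np.pi/2+np.pi/2)%np.pi-np.pi/2
    print('t',round(s['clock'],2),'tcp',s['tcp_pos'].round(4),'q',s['orientation'].round(3),'tool-y angle',round(ty,3),'F',s['wrist_force'].round(1),'T',s['ft_torque'].round(2),'gap',round(s['finger_gap'],4),'grip',round(s['grip_force'],1),'j',s['joint_pos'].round(2))
def bars(r,Q=None):
    Q=cloud(r) if Q is None else Q; h=hsv(r);H,S,V=h[...,0],h[...,1],h[...,2]
    for nm,lo,hi in (('orange',7,16),('green',45,80),('red',0,6),('blue',100,125)):
        m=((H>=lo)&(H<=hi)&(S>130)&(V>50)&reg(Q,.2,.75,-.1,.5,.1,.3)).astype(np.uint8)
        n,l,s,c=cv2.connectedComponentsWithStats(m)
        for i in range(1,n):
            if s[i,4]>15:
                P=Q[l==i]; print(nm,c[i].round(),s[i,4],'z98',np.percentile(P[:,2],98).round(3),box(P))
E
python3 - <<'E'
from h import *
st(); r=cap('top','top1'); bars(r); print('side'); r=cap('side','side1'); bars(r)
a=cv2.resize(load('top1')['image'],(400,300)); b=cv2.resize(r['image'],(400,300)); cv2.imwrite('pics/v1.png',np.hstack([a,b]))
E
```

```text
t 0.1 tcp [ 0.2066 -0.5361  0.2305] q [-0.001  0.983  0.183 -0.   ] tool-y angle -1.203 F [-0.1  0.3 -0.6] T [-0.02  0.07 -0.02] gap 0.0854 grip 0.0 j [-1.34  0.31  0.05  1.3  -0.    1.43]
orange [191. 242.] 93 z98 0.126 (array([426.4, 239.9]), array([63.2,  9.9]), 77.2)
orange [164. 298.] 103 z98 0.125 (array([276.2, 312.4]), array([62.5, 10.2]), 85.0)
green [ 85. 198.] 16 z98 0.208 (array([537.8, 497.3]), array([ 4.8, 15.7]), 88.1)
green [148. 236.] 70 z98 0.126 (array([441.8, 356.5]), array([ 8.3, 57.4]), 85.1)
green [241. 241.] 84 z98 0.126 (array([425.8, 103.8]), array([ 9.4, 62.8]), 13.0)
blue [105. 198.] 50 z98 0.117 (array([549.5, 488.6]), array([ 9.6, 45.2]), 74.4)
side
orange [291. 156.] 47 z98 0.124 (array([277.9, 311.8]), array([64.9, 15.4]), 83.0)
orange [306. 175.] 66 z98 0.125 (array([428.6, 238. ]), array([63.1, 14.8]), 81.5)
green [330. 166.] 19 z98 0.125 (array([445.1, 353.7]), array([50.7, 15.3]), 5.7)
green [280. 191.] 22 z98 0.125 (array([431.1,  99.7]), array([ 7.3, 61.1]), 13.4)
blue [376. 166.] 43 z98 0.116 (array([566.5, 488.6]), array([44.7, 15.7]), 8.5)
```

View pics/v1.png

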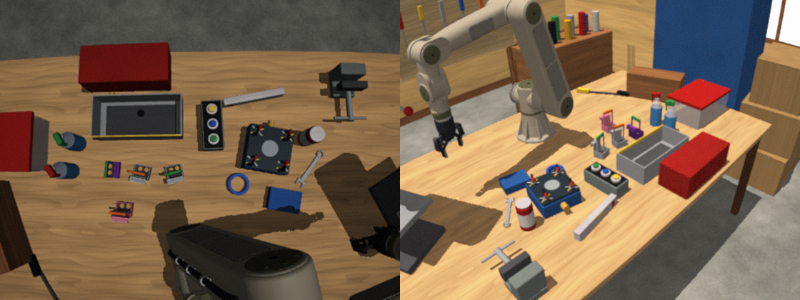

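That picture shows the scene unchanged, because the call was refused: every row needs all seven keys. Resending.

Request:
carry_out([
  {"tx": 1.6,"ty": 4.6,"tz": 0,"wx": 0,"wy": 0,"wz": 0.102,"claw": -0.3},
  {"tx": 1.6,"ty": 4.6,"tz": 0,"wx": 0,"wy": 0,"wz": 0.102,"claw": -0.3},
  {"tx": 1.6,"ty": 4.6,"tz": 0,"wx": 0,"wy": 0,"wz": 0.102,"claw": -0.3},
  {"tx": 1.6,"ty": 4.6,"tz": 0,"wx": 0,"wy": 0,"wz": 0.102,"claw": -0.3},
  {"tx": 1.6,"ty": 4.6,"tz": 0,"wx": 0,"wy": 0,"wz": 0.102,"claw": -0.3},
  {"tx": 1.6,"ty": 4.6,"tz": 0,"wx": 0,"wy": 0,"wz": 0.102,"claw": -0.3},
  {"tx": 1.6,"ty": 4.6,"tz": 0,"wx": 0,"wy": 0,"wz": 0.102,"claw": -0.3},
  {"tx": 1.6,"ty": 4.6,"tz": 0,"wx": 0,"wy": 0,"wz": 0.102,"claw": -0.3},
], newtons=60)

```text
clock: 1.2
tcp_pos: [0.3349, -0.1671, 0.2314]
orientation: [0.0, 0.829, 0.559, 0.0]
wrist_force: [2.1, -0.8, -0.3]
finger_gap: 0.0556
grip_force: 0.0
```

Request:
carry_out([
  {"tx": 1.5,"ty": 4.5,"tz": 0,"wx": 0,"wy": 0,"wz": 0.102,"claw": -0.3},
  {"tx": 1.5,"ty": 4.5,"tz": 0,"wx": 0,"wy": 0,"wz": 0.102,"claw": -0.3},
  {"tx": 1.5,"ty": 4.5,"tz": 0,"wx": 0,"wy": 0,"wz": 0.102,"claw": -0.3},
  {"tx": 1.5,"ty": 4.5,"tz": 0,"wx": 0,"wy": 0,"wz": 0.102,"claw": -0.3},
  {"tx": 1.5,"ty": 4.5,"tz": 0,"wx": 0,"wy": 0,"wz": 0.102,"claw": -0.3},
  {"tx": 1.6,"ty": 4.7,"tz": 0,"wx": 0,"wy": 0,"wz": 0.102,"claw": -0.3},
  {"tx": 0,"ty": 0,"tz": 0,"wx": 0,"wy": 0,"wz": 0,"claw": -0.3},
])

```text
clock: 2.08
tcp_pos: [0.4262, 0.1061, 0.231]
orientation: [-0.0, 0.621, 0.784, 0.0]
wrist_force: [-0.7, 0.7, 1.1]
finger_gap: 0.0552
grip_force: 0.0
```

```bash
python3 - <<'E'
from h import *
st(); r=cap('side','side2'); bars(r)
r=cap('top','top2'); bars(r)
# filter & tank geometry
r=load('top0');Q=cloud(r)
print('filter',box(Q[reg(Q,.38,.64,-.42,-.13,.078,.090)]), 'tankrim',box(Q[reg(Q,.5,.78,.0,.5,.095,.108)]),'kbox',box(Q[reg(Q,.4,.78,-.12,.05,.065,.076)]))
E
```

```text
t 2.08 tcp [0.4262 0.1061 0.231 ] q [-0.     0.621  0.784  0.   ] tool-y angle 0.231 F [-0.7  0.7  1.1] T [ 0.    0.07 -0.04] gap 0.0552 grip 0.0 j [ 0.06  0.05 -0.28  1.24  0.    1.4 ]
orange [294. 154.] 36 z98 0.288 (array([378.9, 220.6]), array([ 23.9, 318.1]), 42.6)
orange [306. 176.] 70 z98 0.125 (array([426.8, 238.3]), array([70.4, 17. ]), 84.5)
green [374. 144.] 17 z98 0.202 (array([544.9, 494.2]), array([ 8.5, 21.5]), 89.1)
green [330. 166.] 17 z98 0.122 (array([443.7, 353.1]), array([ 8.9, 52.9]), 83.3)
green [280. 190.] 24 z98 0.124 (array([430.8, 102.6]), array([ 7.6, 50.8]), 11.9)
blue [376. 166.] 37 z98 0.114 (array([565.4, 487.5]), array([45. , 15.1]), 14.8)
orange [156. 298.] 31 z98 0.126 (array([277.9, 332.2]), array([21.9,  9.3]), 81.6)
green [148. 236.] 63 z98 0.126 (array([443. , 356.3]), array([ 7.3, 59.8]), 85.2)
blue [105. 198.] 32 z98 0.119 (array([546.7, 487.7]), array([ 5.9, 36.9]), 69.3)
filter (array([ 510.9, -297.5]), array([226.7, 176.9]), 79.6) tankrim (array([654.2, 284.5]), array([430.2, 251.6]), 90.0) kbox (array([617.9, -50.8]), array([201.5,  85.2]), 2.1)
```

Request:
carry_out([
  {"tx": 0,"ty": -0.2,"tz": -4.5,"wx": 0,"wy": 0,"wz": 0,"claw": -0.3},
  {"tx": 0,"ty": 0,"tz": -4.5,"wx": 0,"wy": 0,"wz": 0,"claw": -0.3},
  {"tx": 0,"ty": 0,"tz": -3.5,"wx": 0,"wy": 0,"wz": 0,"claw": -0.3},
  {"tx": 0,"ty": 0,"tz": -1.0,"wx": 0,"wy": 0,"wz": 0,"claw": -0.3},
  {"tx": 0,"ty": 0,"tz": 0,"wx": 0,"wy": 0,"wz": 0,"claw": 1},
  {"tx": 0,"ty": 0,"tz": 0,"wx": 0,"wy": 0,"wz": 0,"claw": 1},
  {"tx": 0,"ty": 0,"tz": 0,"wx": 0,"wy": 0,"wz": 0,"claw": 1},
  {"tx": 0,"ty": 0,"tz": 0,"wx": 0,"wy": 0,"wz": 0,"claw": 1},
], newtons=60)

```text
clock: 3.18
tcp_pos: [0.4265, 0.1013, 0.0978]
orientation: [0.001, 0.623, 0.782, 0.001]
wrist_force: [-1.6, 0.1, 6.1]
finger_gap: 0.009
grip_force: 59.4
```

Request:
carry_out([
  {"tx": 0,"ty": 0,"tz": 0,"wx": 0,"wy": 0,"wz": 0,"claw": 1},
  {"tx": 0,"ty": 0,"tz": 1.0,"wx": 0,"wy": 0,"wz": 0,"claw": 1},
])

```text
clock: 3.42
tcp_pos: [0.4254, 0.1015, 0.1066]
orientation: [-0.0, 0.623, 0.782, -0.0]
wrist_force: [-0.6, -0.3, -2.5]
finger_gap: 0.0085
grip_force: 58.7
```

```bash
python3 - <<'E'
from h import *
st()
r=load('top0');Q=cloud(r);h=hsv(r)
# filter cover: RANSAC-free: dark/planar pts
m=reg(Q,.38,.64,-.40,-.15,.081,.0885).astype(np.uint8)
m=cv2.morphologyEx(m,cv2.MORPH_OPEN,np.ones((5,5)))
n,l,s,c=cv2.connectedComponentsWithStats(m); i=1+np.argmax(s[1:,4]); print('cover',s[i],box(Q[l==i]),np.median(Q[l==i],0))
Y=((h[...,0]>20)&(h[...,0]<34)&(h[...,1]>110)&reg(Q,.5,.62,.03,.47,.09,.11)); P=Q[Y]; k=np.polyfit(P[:,1],P[:,0],1); print('rim slope',k, P[:,1].min(),P[:,1].max(), np.percentile(P[:,0],[2,50,98]))
m=reg(Q,.7,.78,.0,.5,.09,.107)&(Q[...,1]>.1)&(Q[...,1]<.4); print('back rim',np.percentile(Q[m][:,0],[2,50,98]) if m.any() else None)
E
```

```text
t 3.42 tcp [0.4254 0.1015 0.1066] q [-0.     0.623  0.782 -0.   ] tool-y angle 0.225 F [-0.6 -0.3 -2.5] T [-0.01 -0.04 -0.  ] gap 0.0085 grip 58.7 j [ 0.05  0.13 -0.51  0.93  0.    1.4 ]
cover [358 215  39  24 526] (array([ 463.1, -268.5]), array([ 63.3, 106.8]), 2.3) [ 0.46392049 -0.26232893  0.08506886]
rim slope [0.00272806 0.57019443] 0.0702232232851513 0.4270614490764583 [0.56808863 0.57054245 0.5743294 ]
back rim [0.73189181 0.73547588 0.77984088]
```

Request:
carry_out([
  {"tx": 0,"ty": 0,"tz": 5.7,"wx": 0,"wy": 0,"wz": 0,"claw": 1},
  {"tx": 0,"ty": 0,"tz": 5.8,"wx": 0,"wy": 0,"wz": 0,"claw": 1},
  {"tx": 3.4,"ty": 0.9,"tz": 0,"wx": 0,"wy": 0,"wz": -0.045,"claw": 1},
  {"tx": 3.5,"ty": 0.9,"tz": 0,"wx": 0,"wy": 0,"wz": -0.045,"claw": 1},
  {"tx": 3.5,"ty": 0.9,"tz": 0,"wx": 0,"wy": 0,"wz": -0.045,"claw": 1},
  {"tx": 3.5,"ty": 0.9,"tz": 0,"wx": 0,"wy": 0,"wz": -0.045,"claw": 1},
  {"tx": 3.5,"ty": 0.9,"tz": 0,"wx": 0,"wy": 0,"wz": -0.045,"claw": 1},
  {"tx": 0,"ty": 0,"tz": 0,"wx": 0,"wy": 0,"wz": 0,"claw": 1},
])

```text
clock: 4.42
tcp_pos: [0.6016, 0.1469, 0.2205]
orientation: [-0.0, 0.707, 0.707, 0.0]
wrist_force: [-0.2, -0.1, -3.1]
finger_gap: 0.0087
grip_force: 59.2
```

Request:
carry_out([
  {"tx": 0,"ty": 0,"tz": 0,"wx": 0,"wy": 0,"wz": 0,"claw": 1},
])

```text
clock: 4.55
tcp_pos: [0.599, 0.1464, 0.2211]
orientation: [-0.0, 0.707, 0.707, -0.001]
wrist_force: [-0.3, 0.4, -2.9]
finger_gap: 0.0091
grip_force: 59.2
```

```bash
python3 - <<'E'
from h import *
st(); t=cap('top','top3'); r=cap('side','side3'); bars(t); print('side'); bars(r)
a=cv2.resize(t['image'][130:250,110:270],(400,300),interpolation=cv2.INTER_CUBIC); b=cv2.resize(r['image'][110:260,260:420],(400,375),interpolation=cv2.INTER_CUBIC)[:300]; cv2.imwrite('pics/v3.png',np.hstack([a,b]))
E
```

```text
t 4.55 tcp [0.599  0.1464 0.2211] q [-0.     0.707  0.707 -0.001] tool-y angle 0.001 F [-0.3  0.4 -2.9] T [0.08 0.01 0.02] gap 0.0091 grip 59.2 j [0.11 0.4  0.15 1.32 0.   1.68]
green [228. 168.] 22 z98 0.249 (array([599.5, 126.7]), array([ 7.7, 14.8]), 2.0)
side
orange [291. 156.] 48 z98 0.125 (array([277.9, 309.7]), array([64.3, 19.9]), 86.2)
orange [306. 176.] 73 z98 0.127 (array([427.5, 239.5]), array([67.9, 15.9]), 75.1)
green [374. 143.] 17 z98 0.205 (array([545.1, 496.4]), array([19.5,  7.3]), 3.6)
green [322. 174.] 18 z98 0.247 (array([599.7, 129.7]), array([ 7.6, 23. ]), 12.4)
blue [376. 166.] 38 z98 0.116 (array([567.6, 486.9]), array([46.4, 16.8]), 13.9)
```

View pics/v3.png

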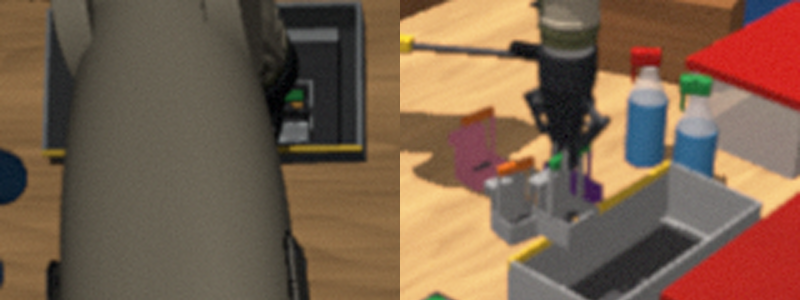

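The view shows the green basket hanging level above the tank just behind the yellow rim, with its bar at x = 0.5995 as wanted. Lowering.

Request:
carry_out([
  {"tx": 0,"ty": 0,"tz": -3.0,"wx": 0,"wy": 0,"wz": 0,"claw": 1},
  {"tx": 0,"ty": 0,"tz": -3.0,"wx": 0,"wy": 0,"wz": 0,"claw": 1},
  {"tx": 0,"ty": 0,"tz": -2.0,"wx": 0,"wy": 0,"wz": 0,"claw": 1},
  {"tx": 0,"ty": 0,"tz": -1.0,"wx": 0,"wy": 0,"wz": 0,"claw": 1},
  {"tx": 0,"ty": 0,"tz": -0.5,"wx": 0,"wy": 0,"wz": 0,"claw": 1},
  {"tx": 0,"ty": 0,"tz": 0,"wx": 0,"wy": 0,"wz": 0,"claw": 1},
])

```text
clock: 5.4
tcp_pos: [0.5999, 0.1464, 0.1269]
orientation: [0.0, 0.707, 0.707, 0.0]
wrist_force: [-0.0, -0.2, -2.8]
finger_gap: 0.0085
grip_force: 59.2
```

Request:
carry_out([
  {"tx": 0,"ty": 0,"tz": -0.4,"wx": 0,"wy": 0,"wz": 0,"claw": 1},
  {"tx": 0,"ty": 0,"tz": 0,"wx": 0,"wy": 0,"wz": 0,"claw": 1},
])

```text
clock: 5.65
tcp_pos: [0.6002, 0.1465, 0.1228]
orientation: [0.0, 0.707, 0.707, 0.0]
wrist_force: [0.7, 0.3, -1.7]
finger_gap: 0.0086
grip_force: 59.2
```

Request:
carry_out([
  {"tx": 0,"ty": 0,"tz": -0.2,"wx": 0,"wy": 0,"wz": 0,"claw": 1},
  {"tx": 0,"ty": 0,"tz": 0,"wx": 0,"wy": 0,"wz": 0,"claw": 0.5},
  {"tx": 0,"ty": 0,"tz": 0,"wx": 0,"wy": 0,"wz": 0,"claw": -0.3},
  {"tx": 0,"ty": 0,"tz": 0,"wx": 0,"wy": 0,"wz": 0,"claw": -0.3},
  {"tx": 0,"ty": 0,"tz": 2.0,"wx": 0,"wy": 0,"wz": 0,"claw": -0.3},
  {"tx": 0,"ty": 0,"tz": 5.5,"wx": 0,"wy": 0,"wz": 0,"claw": -0.3},
  {"tx": 0,"ty": 0,"tz": 4.5,"wx": 0,"wy": 0,"wz": 0,"claw": -0.3},
])

```text
clock: 6.52
tcp_pos: [0.5997, 0.1464, 0.2419]
orientation: [0.0, 0.707, 0.707, 0.0]
wrist_force: [0.4, 0.0, 0.2]
finger_gap: 0.0558
grip_force: 0.0
```

Request:
carry_out([
  {"tx": -4.2,"ty": 2.3,"tz": 0,"wx": 0,"wy": 0,"wz": -0.055,"claw": -0.3},
  {"tx": -4.2,"ty": 2.3,"tz": 0,"wx": 0,"wy": 0,"wz": -0.055,"claw": -0.3},
  {"tx": -4.5,"ty": 2.3,"tz": 0,"wx": 0,"wy": 0,"wz": -0.055,"claw": -0.3},
  {"tx": -4.5,"ty": 2.5,"tz": 0,"wx": 0,"wy": 0,"wz": -0.055,"claw": -0.3},
  {"tx": 0,"ty": 0,"tz": 0,"wx": 0,"wy": 0,"wz": 0,"claw": -0.3},
])

```text
clock: 7.15
tcp_pos: [0.4227, 0.2415, 0.2407]
orientation: [-0.0, 0.779, 0.627, -0.0]
wrist_force: [-0.4, -0.6, 0.1]
finger_gap: 0.0558
grip_force: 0.0
```

```bash
python3 - <<'E'
from h import *
st(); t=cap('top','top4'); r=cap('side','side4'); bars(t); print('side'); bars(r)
a=cv2.resize(t['image'][130:250,110:270],(400,300),interpolation=cv2.INTER_CUBIC); b=cv2.resize(r['image'][110:260,260:420],(400,375),interpolation=cv2.INTER_CUBIC)[:300]; cv2.imwrite('pics/v4.png',np.hstack([a,b]))
E
```

```text
t 7.15 tcp [0.4227 0.2415 0.2407] q [-0.     0.779  0.627 -0.   ] tool-y angle -0.216 F [-0.4 -0.6  0.1] T [ 0.03 -0.    0.01] gap 0.0558 grip 0.0 j [ 0.35  0.14 -0.15  1.28  0.    2.14]
orange [192. 242.] 88 z98 0.127 (array([426.1, 238.1]), array([60. ,  9.9]), 77.3)
orange [164. 299.] 90 z98 0.126 (array([275.9, 311.8]), array([61.3, 10.6]), 84.1)
green [223. 174.] 88 z98 0.149 (array([603.2, 148.9]), array([61.6,  8.8]), 89.1)
side
orange [291. 156.] 50 z98 0.122 (array([277.7, 310.8]), array([66.1, 21.1]), 73.5)
orange [306. 175.] 67 z98 0.125 (array([427.2, 240. ]), array([62.4, 17.9]), 82.1)
green [374. 143.] 16 z98 0.207 (array([540.2, 495.7]), array([18.2,  7.7]), 4.8)
green [327. 198.] 44 z98 0.149 (array([605. , 146.7]), array([11.6, 58.6]), 3.6)
blue [376. 166.] 38 z98 0.117 (array([566.9, 487.3]), array([45.7, 13.6]), 15.8)
```

View pics/v4.png

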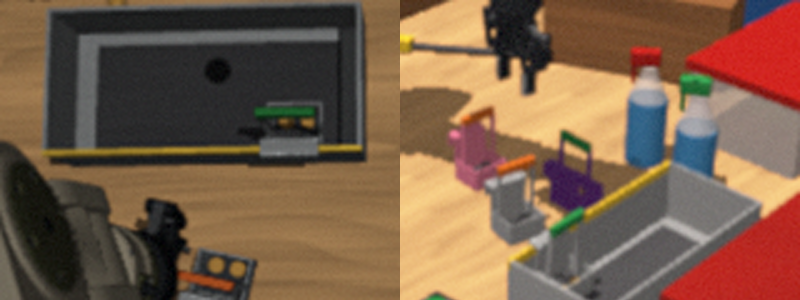

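The views show basket_4 hooked over the rim in its slot. Its bar is at (0.603, 0.149) with its top at z = 0.149, and basket_3 has not moved. Grasping basket_3.

Request:
carry_out([
  {"tx": 0.4,"ty": -0.2,"tz": -4.8,"wx": 0,"wy": 0,"wz": -0.01,"claw": -0.3},
  {"tx": 0,"ty": 0,"tz": -5.0,"wx": 0,"wy": 0,"wz": 0,"claw": -0.3},
  {"tx": 0,"ty": 0,"tz": -3.5,"wx": 0,"wy": 0,"wz": 0,"claw": -0.3},
  {"tx": 0,"ty": 0,"tz": -1.0,"wx": 0,"wy": 0,"wz": 0,"claw": -0.3},
  {"tx": 0,"ty": 0,"tz": 0,"wx": 0,"wy": 0,"wz": 0,"claw": 1},
  {"tx": 0,"ty": 0,"tz": 0,"wx": 0,"wy": 0,"wz": 0,"claw": 1},
  {"tx": 0,"ty": 0,"tz": 0,"wx": 0,"wy": 0,"wz": 0,"claw": 1},
  {"tx": 0,"ty": 0,"tz": 0,"wx": 0,"wy": 0,"wz": 0,"claw": 1},
])

```text
clock: 8.25
tcp_pos: [0.4302, 0.2386, 0.0982]
orientation: [0.0, 0.784, 0.621, 0.001]
wrist_force: [-0.5, -0.4, 1.9]
finger_gap: 0.0086
grip_force: 60.0
```

Request:
carry_out([
  {"tx": 0,"ty": 0,"tz": 0,"wx": 0,"wy": 0,"wz": 0,"claw": 1},
  {"tx": 0,"ty": 0,"tz": 1.0,"wx": 0,"wy": 0,"wz": 0,"claw": 1},
])

```text
clock: 8.5
tcp_pos: [0.429, 0.2381, 0.107]
orientation: [-0.0, 0.784, 0.621, -0.001]
wrist_force: [-0.2, -0.2, -2.1]
finger_gap: 0.0091
grip_force: 59.5
```

Request:
carry_out([
  {"tx": 0,"ty": 0,"tz": 5.7,"wx": 0,"wy": 0,"wz": 0,"claw": 1},
  {"tx": 0,"ty": 0,"tz": 5.8,"wx": 0,"wy": 0,"wz": 0,"claw": 1},
  {"tx": 3.4,"ty": 0.3,"tz": 0,"wx": 0,"wy": 0,"wz": 0.046,"claw": 1},
  {"tx": 3.4,"ty": 0.3,"tz": 0,"wx": 0,"wy": 0,"wz": 0.046,"claw": 1},
  {"tx": 3.4,"ty": 0.3,"tz": 0,"wx": 0,"wy": 0,"wz": 0.046,"claw": 1},
  {"tx": 3.4,"ty": 0.3,"tz": 0,"wx": 0,"wy": 0,"wz": 0.046,"claw": 1},
  {"tx": 3.4,"ty": 0.3,"tz": 0,"wx": 0,"wy": 0,"wz": 0.046,"claw": 1},
  {"tx": 0,"ty": 0,"tz": 0,"wx": 0,"wy": 0,"wz": 0,"claw": 1},
])

```text
clock: 9.5
tcp_pos: [0.6015, 0.2531, 0.2211]
orientation: [-0.0, 0.707, 0.707, -0.0]
wrist_force: [-0.0, 0.1, -2.5]
finger_gap: 0.009
grip_force: 59.4
```

Request:
carry_out([
  {"tx": 0,"ty": 0,"tz": 0,"wx": 0,"wy": 0,"wz": 0,"claw": 1},
])

```text
clock: 9.62
tcp_pos: [0.5989, 0.2533, 0.2219]
orientation: [-0.0, 0.707, 0.707, -0.001]
wrist_force: [-0.2, 0.5, -1.6]
finger_gap: 0.0086
grip_force: 59.4
```

```bash
python3 - <<'E'
from h import *
st(); r=cap('side','side5'); bars(r); r=cap('top','top5'); bars(r)
E
```

```text
t 9.62 tcp [0.5989 0.2533 0.2219] q [-0.     0.707  0.707 -0.001] tool-y angle -0.0 F [-0.2  0.5 -1.6] T [0.05 0.04 0.01] gap 0.0086 grip 59.4 j [0.28 0.47 0.25 1.36 0.   1.85]
orange [291. 156.] 48 z98 0.123 (array([280. , 311.8]), array([65.7, 18.5]), 76.4)
orange [343. 162.] 28 z98 0.249 (array([598.5, 235.4]), array([12.5, 34.7]), 24.5)
green [327. 198.] 37 z98 0.148 (array([606.9, 146.9]), array([ 9.4, 58.7]), 5.5)
blue [376. 166.] 39 z98 0.12 (array([568.1, 484.5]), array([45.4, 22. ]), 13.8)
orange [183. 169.] 65 z98 0.296 (array([609.4, 243.4]), array([50.5, 22.5]), 48.4)
green [223. 174.] 79 z98 0.149 (array([603.3, 149.2]), array([62.1,  8.9]), 90.0)
```

Request:
carry_out([
  {"tx": 0,"ty": 0,"tz": -3.0,"wx": 0,"wy": 0,"wz": 0,"claw": 1},
  {"tx": 0,"ty": 0,"tz": -3.0,"wx": 0,"wy": 0,"wz": 0,"claw": 1},
  {"tx": 0,"ty": 0,"tz": -2.0,"wx": 0,"wy": 0,"wz": 0,"claw": 1},
  {"tx": 0,"ty": 0,"tz": -1.0,"wx": 0,"wy": 0,"wz": 0,"claw": 1},
  {"tx": 0,"ty": 0,"tz": -0.7,"wx": 0,"wy": 0,"wz": 0,"claw": 1},
  {"tx": 0,"ty": 0,"tz": 0,"wx": 0,"wy": 0,"wz": 0,"claw": 1},
])

```text
clock: 10.48
tcp_pos: [0.5997, 0.2535, 0.1256]
orientation: [0.0, 0.707, 0.707, 0.0]
wrist_force: [0.3, -0.0, -1.2]
finger_gap: 0.0086
grip_force: 59.4
```

Request:
carry_out([
  {"tx": 0,"ty": 0,"tz": -0.2,"wx": 0,"wy": 0,"wz": 0,"claw": 1},
  {"tx": 0,"ty": 0,"tz": 0,"wx": 0,"wy": 0,"wz": 0,"claw": 1},
])

```text
clock: 10.72
tcp_pos: [0.6, 0.2535, 0.1238]
orientation: [0.0, 0.707, 0.707, 0.0]
wrist_force: [-0.9, 0.0, -2.7]
finger_gap: 0.0087
grip_force: 59.4
```

Request:
carry_out([
  {"tx": 0,"ty": 0,"tz": -0.2,"wx": 0,"wy": 0,"wz": 0,"claw": 1},
  {"tx": 0,"ty": 0,"tz": 0,"wx": 0,"wy": 0,"wz": 0,"claw": 0.5},
  {"tx": 0,"ty": 0,"tz": 0,"wx": 0,"wy": 0,"wz": 0,"claw": -0.3},
  {"tx": 0,"ty": 0,"tz": 0,"wx": 0,"wy": 0,"wz": 0,"claw": -0.3},
  {"tx": 0,"ty": 0,"tz": 2.0,"wx": 0,"wy": 0,"wz": 0,"claw": -0.3},
  {"tx": 0,"ty": 0,"tz": 5.5,"wx": 0,"wy": 0,"wz": 0,"claw": -0.3},
  {"tx": 0,"ty": 0,"tz": 4.5,"wx": 0,"wy": 0,"wz": 0,"claw": -0.3},
])

```text
clock: 11.6
tcp_pos: [0.5997, 0.2534, 0.2431]
orientation: [0.0, 0.707, 0.707, 0.0]
wrist_force: [0.2, -0.3, 0.3]
finger_gap: 0.0555
grip_force: 0.0
```

Request:
carry_out([
  {"tx": -3.0,"ty": -4.5,"tz": 0,"wx": 0,"wy": 0,"wz": 0,"claw": -0.3},
  {"tx": -3.0,"ty": -4.5,"tz": 0,"wx": 0,"wy": 0,"wz": 0,"claw": -0.3},
  {"tx": -3.0,"ty": -4.5,"tz": 0,"wx": 0,"wy": 0,"wz": 0,"claw": -0.3},
  {"tx": -3.0,"ty": -4.5,"tz": 0,"wx": 0,"wy": 0,"wz": 0,"claw": -0.3},
  {"tx": -3.0,"ty": -4.5,"tz": 0,"wx": 0,"wy": 0,"wz": 0,"claw": -0.3},
  {"tx": -3.0,"ty": -4.5,"tz": 0,"wx": 0,"wy": 0,"wz": 0,"claw": -0.3},
  {"tx": 0,"ty": 0,"tz": 0,"wx": 0,"wy": 0,"wz": 0,"claw": -0.3},
])

```text
clock: 12.48
tcp_pos: [0.4181, -0.0187, 0.2418]
orientation: [0.0, 0.709, 0.705, -0.0]
wrist_force: [0.9, 0.1, 0.2]
finger_gap: 0.0557
grip_force: 0.0
```

```bash
cat > f.py <<'E'
from h import *
from scipy.optimize import least_squares
# filter pose from red halves' top points (z~.12) -> lines of yellow/white marks; fit with edges of the cover
def screws(r,th=None,c=None):
    Q=cloud(r);h=hsv(r)
    m=(((h[...,0]<8)|(h[...,0]>172))&(h[...,1]>120)&(h[...,2]>50)&reg(Q,.38,.66,-.42,-.15,.095,.135)).astype(np.uint8)
    n,l,s,cc=cv2.connectedComponentsWithStats(m)
    return [(s[i,4],Q[(l==i)].mean(0).round(4),cc[i].round(1)) for i in range(1,n) if s[i,4]>5]
if __name__=='__main__':
    st(); t=cap('top','top6'); s=cap('side','side6'); bars(t)
    r=load('top0');Q=cloud(r);h=hsv(r)
    for x in screws(r): print('red top0',x)
    for x in screws(t): print('red top6',x)
    for x in screws(s): print('red side6',x)
    # central light disc
    for nm,R in (('top0',r),('top6',t),('side6',s)):
        Q=cloud(R);h=hsv(R)
        m=(reg(Q,.45,.58,-.34,-.2,.08,.092)&(h[...,2]>90)&(h[...,1]<60)).astype(np.uint8)
        n,l,ss,c=cv2.connectedComponentsWithStats(m); i=1+np.argmax(ss[1:,4]); P=Q[l==i]
        print(nm,'disc',ss[i,4],P.mean(0).round(4),box(P))
    a=cv2.resize(t['image'],(400,300)); b=cv2.resize(s['image'],(400,300)); cv2.imwrite('pics/v6.png',np.hstack([a,b]))
E
python3 f.py
```

```text
t 12.47 tcp [ 0.4181 -0.0187  0.2418] q [ 0.     0.709  0.705 -0.   ] tool-y angle -0.005 F [0.9 0.1 0.2] T [ 0.02 -0.03  0.01] gap 0.0557 grip 0.0 j [-0.24  0.01 -0.3   1.27 -0.    1.34]
orange [185. 176.] 102 z98 0.149 (array([602. , 252.2]), array([60.9,  9.2]), 89.9)
orange [164. 298.] 106 z98 0.126 (array([276. , 311.7]), array([63., 11.]), 84.8)
green [223. 174.] 90 z98 0.148 (array([602.9, 148.9]), array([61.3,  8.9]), 89.4)
green [148. 236.] 63 z98 0.127 (array([442.8, 356.7]), array([ 8.3, 54.4]), 86.2)
blue [105. 197.] 46 z98 0.119 (array([551.6, 488. ]), array([10.8, 44.5]), 81.4)
red top0 (np.int32(23), array([ 0.5956, -0.2284,  0.1206]), array([363.9, 176.9]))
red top0 (np.int32(21), array([ 0.5747, -0.3444,  0.1207]), array([406.5, 184. ]))
red top0 (np.int32(24), array([ 0.4785, -0.2063,  0.1194]), array([357.2, 220.2]))
red top0 (np.int32(26), array([ 0.4578, -0.3233,  0.1195]), array([400.7, 227.2]))
red top6 (np.int32(23), array([ 0.5959, -0.2286,  0.1206]), array([364. , 176.8]))
red top6 (np.int32(21), array([ 0.5747, -0.3444,  0.1205]), array([406.5, 184. ]))
red top6 (np.int32(24), array([ 0.4787, -0.2063,  0.1196]), array([357.3, 220.1]))
red top6 (np.int32(25), array([ 0.4575, -0.3233,  0.1195]), array([400.8, 227.4]))
red side6 (np.int32(23), array([ 0.4814, -0.209 ,  0.1136]), array([220.4, 236.8]))
red side6 (np.int32(27), array([ 0.4599, -0.3247,  0.1146]), array([186. , 250.6]))
red side6 (np.int32(30), array([ 0.5988, -0.2318,  0.1146]), array([239.3, 257.1]))
red side6 (np.int32(31), array([ 0.5765, -0.3478,  0.1149]), array([203.2, 272.6]))
top0 disc 413 [ 0.5158 -0.2717  0.0858] (array([ 517.3, -272.8]), array([62.9, 62.4]), 89.1)
top6 disc 408 [ 0.5158 -0.2716  0.0857] (array([ 516.8, -272.9]), array([62.1, 62. ]), 0.5)
side6 disc 279 [ 0.5152 -0.2715  0.0844] (array([ 517.2, -271.4]), array([67.1, 73. ]), 74.9)
```

View pics/v6.png

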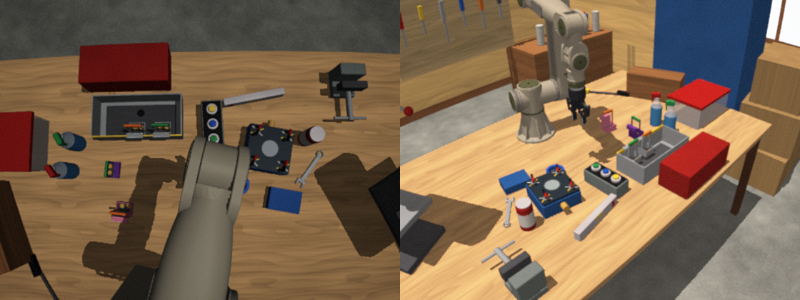

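Both baskets hang: the orange bar is at (0.602, 0.252) and the green one at (0.603, 0.149), both with their tops at z = 0.149. The newly uncovered bench holds no other steel basket. Next I'll work out the screw axes from the painted lines.

```bash
cat >> h.py <<'E'
def ray(r,u,v,z):
    K=np.array([[r['fx'],0,r['cx']],[0,r['fy'],r['cy']],[0,0,1.]])
    n=cv2.undistortPoints(np.array([[[u,v]]],float),K,np.array([r['k1'],0,0,0.])).reshape(2)
    T=np.linalg.inv(r['camera_from_world']); d=T[:3,:3]@np.append(n,1); o=T[:3,3]
    return o+d*(z-o[2])/d[2]
E
python3 - <<'E'
from h import *
r=load('top6')
Y=dict(bl=((155,133),(243,103)),br=((428,183),(521,155)),fl=((110,413),(205,383)),fr=((385,464),(480,432)))
R=dict(bl=(.5959,-.2286),br=(.5747,-.3444),fl=(.4787,-.2063),fr=(.4575,-.3233))
L=dict(bl=(60,60),br=(60,-60),fl=(-60,60),fr=(-60,-60))
C={}
for k,(a,b) in Y.items():
    p,q=[ray(r,330+(u+.5)/6.6-.5,165+(v+.5)/6.6-.5,.085)[:2] for u,v in (a,b)]
    C[k]=(p+q)/2; d=q-p; print(k,C[k].round(4),'yellow ang',np.arctan2(d[1],d[0]).round(3))
A=np.array([L[k] for k in C])/1000; B=np.array(list(C.values()))
M,_=cv2.estimateAffinePartial2D(A,B); th=np.arctan2(M[1,0],M[0,0]); print('yaw',th,'scale',np.hypot(*M[:,0]),'c',B.mean(0))
c=B.mean(0); Rm=np.array([[np.cos(th),-np.sin(th)],[np.sin(th),np.cos(th)]])
for k in L:
    s=c+Rm@np.array(L[k])/1000; d=np.array(R[k])-s
    a=np.arctan2(d[1],d[0]); print(k,'axis',s.round(4),'red off',np.hypot(*d).round(4),'wing ang',a.round(3),'value',round(th-a,3))
E
```

```text
bl [ 0.5867 -0.2244] yellow ang -1.255
br [ 0.5635 -0.3416] yellow ang -1.294
fl [ 0.4682 -0.2026] yellow ang -1.282
fr [ 0.4455 -0.3181] yellow ang -1.269
yaw -0.1922689422589231 scale 0.9957509248913515 c [ 0.51596715 -0.27166578]
bl axis [ 0.5863 -0.2242] red off 0.0105 wing ang -0.428 value 0.235
br axis [ 0.5634 -0.342 ] red off 0.0116 wing ang -0.207 value 0.015
fl axis [ 0.4685 -0.2013] red off 0.0113 wing ang -0.457 value 0.264
fr axis [ 0.4456 -0.3191] red off 0.0126 wing ang -0.34 value 0.148
```

```bash
cat >> h.py <<'E'
AX=dict(bl=(.5863,-.2242),br=(.5634,-.342),fl=(.4685,-.2013),fr=(.4456,-.3191)); YAW=-.19
def wings(r):
    Q=cloud(r);h=hsv(r); red=((h[...,0]<8)|(h[...,0]>172))&(h[...,1]>120)&(h[...,2]>50)
    for k,(x,y) in AX.items():
        d=np.hypot(Q[...,0]-x,Q[...,1]-y); m=(d<.030)&(Q[...,2]>.108)&(Q[...,2]<.128)
        if m.sum()<8: print(k,'few'); continue
        P=Q[m][:,:2]; vx,vy,cx,cy=cv2.fitLine((P*1000).astype(np.float32),cv2.DIST_HUBER,0,.01,.01).ravel()
        if (m&red).any():
            g=Q[m&red].mean(0)[:2]-P.mean(0)
            if g@[vx,vy]<0: vx,vy=-vx,-vy
        a=np.arctan2(vy,vx); print(k,m.sum(),'ctr',P.mean(0).round(4),'ang',round(a,3),'value',round((YAW-a+.5)%(2*np.pi)-.5,3),'len',np.ptp(P@[vx,vy]).round(3))
E
python3 -c "
from h import *
wings(load('top6'));wings(load('top0')); print('side'); wings(load('side6'))"
```

```text
bl 68 ctr [ 0.585  -0.2212] ang -0.529 value 0.339 len 0.047
br 78 ctr [ 0.5628 -0.3394] ang -0.338 value 0.148 len 0.049
fl 59 ctr [ 0.4685 -0.2001] ang -0.473 value 0.283 len 0.047
fr 75 ctr [ 0.4466 -0.3177] ang -0.384 value 0.194 len 0.049
bl 67 ctr [ 0.585  -0.2213] ang -0.529 value 0.339 len 0.048
br 79 ctr [ 0.5631 -0.3394] ang -0.333 value 0.143 len 0.047
fl 58 ctr [ 0.4682 -0.2   ] ang -0.495 value 0.305 len 0.047
fr 74 ctr [ 0.4464 -0.3178] ang -0.352 value 0.162 len 0.048
side
bl 40 ctr [ 0.591  -0.2268] ang -0.528 value 0.338 len 0.048
br 39 ctr [ 0.5687 -0.3447] ang -0.332 value 0.142 len 0.045
fl 35 ctr [ 0.4725 -0.2039] ang -0.527 value 0.337 len 0.046
fr 39 ctr [ 0.4509 -0.3204] ang -0.424 value 0.234 len 0.049
```

Request:
carry_out([
  {"tx": 0.84,"ty": -3.05,"tz": -1.0,"wx": 0,"wy": 0,"wz": 0.18,"claw": -0.3},
  {"tx": 0.84,"ty": -3.05,"tz": -1.0,"wx": 0,"wy": 0,"wz": 0.18,"claw": -0.3},
  {"tx": 0.84,"ty": -3.05,"tz": -1.0,"wx": 0,"wy": 0,"wz": 0.18,"claw": -0.3},
  {"tx": 0.84,"ty": -3.05,"tz": -1.0,"wx": 0,"wy": 0,"wz": 0.18,"claw": -0.3},
  {"tx": 0.84,"ty": -3.05,"tz": -1.0,"wx": 0,"wy": 0,"wz": 0.18,"claw": -0.3},
  {"tx": 0.84,"ty": -3.05,"tz": -1.0,"wx": 0,"wy": 0,"wz": 0.18,"claw": -0.3},
  {"tx": 0,"ty": 0,"tz": 0,"wx": 0,"wy": 0,"wz": 0,"claw": -0.3},
  {"tx": 0,"ty": 0,"tz": 0,"wx": 0,"wy": 0,"wz": 0,"claw": -0.3},
], newtons=40)

```text
clock: 13.58
tcp_pos: [0.4706, -0.1985, 0.181]
orientation: [-0.0, 0.243, 0.97, 0.0]
wrist_force: [0.8, 0.0, 0.4]
finger_gap: 0.0552
grip_force: 0.0
```

```bash
python3 -c "
from h import *
st()"
```

```text
t 13.57 tcp [ 0.4706 -0.1985  0.181 ] q [-0.     0.243  0.97   0.   ] tool-y angle 1.08 F [0.8 0.  0.4] T [ 0.04 -0.    0.02] gap 0.0552 grip 0.0 j [-0.56  0.21 -0.21  1.15  0.   -0.07]
```

Request:
carry_out([
  {"tx": -0.2,"ty": -0.3,"tz": -3.5,"wx": 0,"wy": 0,"wz": 0,"claw": -0.3},
  {"tx": 0,"ty": 0,"tz": -3.0,"wx": 0,"wy": 0,"wz": 0,"claw": -0.3},
  {"tx": 0,"ty": 0,"tz": -2.0,"wx": 0,"wy": 0,"wz": 0,"claw": -0.3},
  {"tx": 0,"ty": 0,"tz": 0,"wx": 0,"wy": 0,"wz": 0,"claw": 1},
  {"tx": 0,"ty": 0,"tz": 0,"wx": 0,"wy": 0,"wz": 0,"claw": 1},
  {"tx": 0,"ty": 0,"tz": 0,"wx": 0,"wy": 0,"wz": 0,"claw": 1},
  {"tx": 0,"ty": 0,"tz": 0,"wx": 0,"wy": 0,"wz": 0,"claw": 1},
])

```text
clock: 14.45
tcp_pos: [0.4694, -0.2019, 0.0978]
orientation: [0.001, 0.243, 0.97, 0.001]
wrist_force: [2.0, 5.7, 5.1]
finger_gap: 0.0083
grip_force: 44.1
```

```bash
python3 -c "
from h import *
st()"
```

```text
t 14.45 tcp [ 0.4694 -0.2019  0.0978] q [0.001 0.243 0.97  0.001] tool-y angle 1.081 F [2.  5.7 5.1] T [ 1.06 -0.22  0.08] gap 0.0083 grip 44.1 j [-0.56  0.27 -0.35  0.94  0.   -0.08]
```

Request:
carry_out([
  {"tx": 0,"ty": 0.1,"tz": 0,"wx": 0,"wy": 0,"wz": -0.16,"claw": 1},
  {"tx": 0,"ty": 0,"tz": 0,"wx": 0,"wy": 0,"wz": -0.16,"claw": 1},
  {"tx": 0,"ty": 0,"tz": 0,"wx": 0,"wy": 0,"wz": -0.16,"claw": 1},
  {"tx": 0,"ty": 0,"tz": 0,"wx": 0,"wy": 0,"wz": -0.16,"claw": 1},
  {"tx": 0,"ty": 0,"tz": 0,"wx": 0,"wy": 0,"wz": -0.16,"claw": 1},
  {"tx": 0,"ty": 0,"tz": 0,"wx": 0,"wy": 0,"wz": 0,"claw": 1},
])

```text
clock: 15.2
tcp_pos: [0.4683, -0.2026, 0.0978]
orientation: [0.001, 0.602, 0.798, -0.001]
wrist_force: [-2.4, 1.3, 5.6]
finger_gap: 0.0082
grip_force: 44.2
```

```bash
python3 -c "
from h import *
st(); wings(cap('side'))"
```

```text
t 15.2 tcp [ 0.4683 -0.2026  0.0978] q [ 0.001  0.602  0.798 -0.001] tool-y angle 0.278 F [-2.4  1.3  5.6] T [-0.04  0.55 -0.04] gap 0.0082 grip 44.2 j [-0.56  0.27 -0.35  0.94 -0.    0.73]
bl 42 ctr [ 0.5909 -0.2268] ang -0.522 value 0.332 len 0.05
br 41 ctr [ 0.5692 -0.345 ] ang -0.374 value 0.184 len 0.043
fl 68 ctr [ 0.4757 -0.2082] ang -2.098 value 1.908 len 0.034
fr 41 ctr [ 0.4521 -0.3209] ang -0.404 value 0.214 len 0.045
```

Request:
carry_out([
  {"tx": 0,"ty": 0,"tz": 0,"wx": 0,"wy": 0,"wz": 0,"claw": -0.3},
  {"tx": 0,"ty": 0,"tz": 0,"wx": 0,"wy": 0,"wz": 0,"claw": -0.3},
  {"tx": 0,"ty": 0,"tz": 2.5,"wx": 0,"wy": 0,"wz": 0,"claw": -0.3},
  {"tx": 0,"ty": 0,"tz": 2.5,"wx": 0,"wy": 0,"wz": 0,"claw": -0.3},
])

```text
clock: 15.75
tcp_pos: [0.4678, -0.2014, 0.1465]
orientation: [-0.001, 0.602, 0.799, -0.0]
wrist_force: [0.2, -0.6, -0.1]
finger_gap: 0.0549
grip_force: 0.0
```

Request:
carry_out([
  {"tx": 1.6,"ty": -2.4,"tz": 0,"wx": 0,"wy": 0,"wz": 0.16,"claw": -0.3},
  {"tx": 1.6,"ty": -2.3,"tz": 0,"wx": 0,"wy": 0,"wz": 0.16,"claw": -0.3},
  {"tx": 1.6,"ty": -2.4,"tz": 0,"wx": 0,"wy": 0,"wz": 0.16,"claw": -0.3},
  {"tx": 1.6,"ty": -2.3,"tz": 0,"wx": 0,"wy": 0,"wz": 0.16,"claw": -0.3},
  {"tx": 1.6,"ty": -2.4,"tz": 0,"wx": 0,"wy": 0,"wz": 0.16,"claw": -0.3},
  {"tx": 1.5,"ty": -2.3,"tz": 0,"wx": 0,"wy": 0,"wz": 0.16,"claw": -0.3},
  {"tx": 0,"ty": 0,"tz": 0,"wx": 0,"wy": 0,"wz": 0,"claw": -0.3},
  {"tx": 0,"ty": 0,"tz": 0,"wx": 0,"wy": 0,"wz": 0,"claw": -0.3},
])

```text
clock: 16.75
tcp_pos: [0.5625, -0.3418, 0.1458]
orientation: [-0.001, 0.166, 0.986, 0.001]
wrist_force: [0.1, 0.6, 0.0]
finger_gap: 0.0554
grip_force: 0.0
```

```bash
python3 -c "
from h import *
st(); wings(cap('side'));wings(cap('top','top7'))"
```

```text
t 16.75 tcp [ 0.5625 -0.3418  0.1458] q [-0.001  0.166  0.986  0.001] tool-y angle 1.238 F [0.1 0.6 0. ] T [-0.01 -0.    0.  ] gap 0.0554 grip 0.0 j [-0.67  0.51  0.13  1.19  0.   -0.34]
bl 39 ctr [ 0.5904 -0.2264] ang -0.528 value 0.338 len 0.047
br 39 ctr [ 0.5689 -0.3449] ang -0.349 value 0.159 len 0.041
fl 18 ctr [ 0.467 -0.189] ang -1.091 value 0.901 len 0.026
fr few
bl 65 ctr [ 0.5846 -0.2212] ang -0.527 value 0.337 len 0.047
br 56 ctr [ 0.5568 -0.3373] ang -0.34 value 0.15 len 0.032
fl 57 ctr [ 0.4676 -0.1994] ang -1.293 value 1.103 len 0.045
fr 39 ctr [ 0.4537 -0.319 ] ang -0.469 value 0.279 len 0.046
```

Request:
carry_out([
  {"tx": 0,"ty": 0,"tz": -2.5,"wx": 0,"wy": 0,"wz": 0,"claw": -0.3},
  {"tx": 0,"ty": 0,"tz": -2.4,"wx": 0,"wy": 0,"wz": 0,"claw": -0.3},
  {"tx": 0,"ty": 0,"tz": 0,"wx": 0,"wy": 0,"wz": 0,"claw": 1},
  {"tx": 0,"ty": 0,"tz": 0,"wx": 0,"wy": 0,"wz": 0,"claw": 1},
  {"tx": 0,"ty": 0,"tz": 0,"wx": 0,"wy": 0,"wz": 0,"claw": 1},
  {"tx": 0,"ty": 0,"tz": 0,"wx": 0,"wy": 0,"wz": 0,"claw": 1},
])

```text
clock: 17.6
tcp_pos: [0.564, -0.3419, 0.099]
orientation: [0.001, 0.164, 0.986, 0.0]
wrist_force: [0.7, 5.7, 5.7]
finger_gap: 0.0081
grip_force: 42.9
```

Request:
carry_out([
  {"tx": 0,"ty": 0,"tz": 0,"wx": 0,"wy": 0,"wz": -0.16,"claw": 1},
  {"tx": 0,"ty": 0,"tz": 0,"wx": 0,"wy": 0,"wz": -0.16,"claw": 1},
  {"tx": 0,"ty": 0,"tz": 0,"wx": 0,"wy": 0,"wz": -0.16,"claw": 1},
  {"tx": 0,"ty": 0,"tz": 0,"wx": 0,"wy": 0,"wz": -0.16,"claw": 1},
  {"tx": 0,"ty": 0,"tz": 0,"wx": 0,"wy": 0,"wz": -0.16,"claw": 1},
  {"tx": 0,"ty": 0,"tz": 0,"wx": 0,"wy": 0,"wz": -0.16,"claw": 1},
  {"tx": 0,"ty": 0,"tz": 0,"wx": 0,"wy": 0,"wz": 0,"claw": 1},
])

```text
clock: 18.48
tcp_pos: [0.5634, -0.3424, 0.099]
orientation: [0.001, 0.602, 0.799, 0.0]
wrist_force: [-1.0, 3.4, 5.8]
finger_gap: 0.0081
grip_force: 42.9
```

```bash
python3 -c "
from h import *
st()"
```

```text
t 18.48 tcp [ 0.5634 -0.3424  0.099 ] q [0.001 0.602 0.799 0.   ] tool-y angle 0.279 F [-1.   3.4  5.8] T [ 0.76  0.35 -0.08] gap 0.0081 grip 42.9 j [-0.67  0.54  0.06  1.09  0.    0.62]
```

Request:
carry_out([
  {"tx": 0,"ty": 0,"tz": 0,"wx": 0,"wy": 0,"wz": 0,"claw": -0.3},
  {"tx": 0,"ty": 0,"tz": 0,"wx": 0,"wy": 0,"wz": 0,"claw": -0.3},
  {"tx": 0,"ty": 0,"tz": 2.5,"wx": 0,"wy": 0,"wz": 0,"claw": -0.3},
  {"tx": 0,"ty": 0,"tz": 2.4,"wx": 0,"wy": 0,"wz": 0,"claw": -0.3},
])

```text
clock: 18.98
tcp_pos: [0.5629, -0.3428, 0.1464]
orientation: [-0.0, 0.602, 0.799, -0.0]
wrist_force: [-0.5, 0.3, 0.1]
finger_gap: 0.0556
grip_force: 0.0
```

Request:
carry_out([
  {"tx": -2.0,"ty": 0.4,"tz": 0,"wx": 0,"wy": 0,"wz": 0.151,"claw": -0.3},
  {"tx": -2.0,"ty": 0.4,"tz": 0,"wx": 0,"wy": 0,"wz": 0.151,"claw": -0.3},
  {"tx": -2.0,"ty": 0.4,"tz": 0,"wx": 0,"wy": 0,"wz": 0.151,"claw": -0.3},
  {"tx": -2.0,"ty": 0.4,"tz": 0,"wx": 0,"wy": 0,"wz": 0.151,"claw": -0.3},
  {"tx": -2.0,"ty": 0.4,"tz": 0,"wx": 0,"wy": 0,"wz": 0.151,"claw": -0.3},
  {"tx": -1.8,"ty": 0.3,"tz": 0,"wx": 0,"wy": 0,"wz": 0.151,"claw": -0.3},
  {"tx": 0,"ty": 0,"tz": 0,"wx": 0,"wy": 0,"wz": 0,"claw": -0.3},
  {"tx": 0,"ty": 0,"tz": 0,"wx": 0,"wy": 0,"wz": 0,"claw": -0.3},
])

```text
clock: 19.98
tcp_pos: [0.4457, -0.3201, 0.1465]
orientation: [0.0, 0.192, 0.981, -0.0]
wrist_force: [0.3, -0.2, 0.3]
finger_gap: 0.0554
grip_force: 0.0
```

```bash
python3 -c "
from h import *
st(); wings(cap('side'));wings(cap('top','top8')); bars(load('top8'))"
```

```text
t 19.98 tcp [ 0.4457 -0.3201  0.1465] q [ 0.     0.192  0.981 -0.   ] tool-y angle 1.184 F [ 0.3 -0.2  0.3] T [ 0.01 -0.03  0.05] gap 0.0554 grip 0.0 j [-0.77  0.3  -0.18  1.09  0.   -0.38]
bl 41 ctr [ 0.5904 -0.2265] ang -0.518 value 0.328 len 0.046
br 57 ctr [ 0.5656 -0.3429] ang -1.276 value 1.086 len 0.046
fl 55 ctr [ 0.4703 -0.2034] ang -1.333 value 1.143 len 0.048
fr 40 ctr [ 0.4516 -0.3206] ang -0.394 value 0.204 len 0.045
bl 67 ctr [ 0.5848 -0.2212] ang -0.538 value 0.348 len 0.048
br 61 ctr [ 0.5634 -0.3391] ang -1.285 value 1.095 len 0.05
fl 57 ctr [ 0.4676 -0.1994] ang -1.291 value 1.101 len 0.044
fr 35 ctr [ 0.4353 -0.313 ] ang -0.264 value 0.074 len 0.037
orange [185. 176.] 102 z98 0.15 (array([601.8, 251.8]), array([60.9,  9. ]), 89.6)
orange [164. 298.] 99 z98 0.126 (array([275.9, 312.2]), array([62.6, 10.5]), 84.4)
green [223. 174.] 92 z98 0.149 (array([603.2, 148.8]), array([61.7,  9. ]), 89.2)
green [149. 236.] 68 z98 0.126 (array([443., 356.]), array([ 8.3, 55. ]), 83.6)
blue [105. 198.] 55 z98 0.119 (array([551.6, 489. ]), array([12.4, 49.6]), 78.6)
```

Request:
carry_out([
  {"tx": 0,"ty": 0,"tz": -2.5,"wx": 0,"wy": 0,"wz": 0,"claw": -0.3},
  {"tx": 0,"ty": 0,"tz": -2.4,"wx": 0,"wy": 0,"wz": 0,"claw": -0.3},
  {"tx": 0,"ty": 0,"tz": 0,"wx": 0,"wy": 0,"wz": 0,"claw": 1},
  {"tx": 0,"ty": 0,"tz": 0,"wx": 0,"wy": 0,"wz": 0,"claw": 1},
  {"tx": 0,"ty": 0,"tz": 0,"wx": 0,"wy": 0,"wz": 0,"claw": 1},
  {"tx": 0,"ty": 0,"tz": 0,"wx": 0,"wy": 0,"wz": 0,"claw": 1},
])

```text
clock: 20.82
tcp_pos: [0.4462, -0.3194, 0.0985]
orientation: [0.001, 0.191, 0.982, 0.0]
wrist_force: [2.3, 3.6, 3.0]
finger_gap: 0.0083
grip_force: 42.7
```

Request:
carry_out([
  {"tx": 0,"ty": 0,"tz": 0,"wx": 0,"wy": 0,"wz": -0.15,"claw": 1},
  {"tx": 0,"ty": 0,"tz": 0,"wx": 0,"wy": 0,"wz": -0.15,"claw": 1},
  {"tx": 0,"ty": 0,"tz": 0,"wx": 0,"wy": 0,"wz": -0.15,"claw": 1},
  {"tx": 0,"ty": 0,"tz": 0,"wx": 0,"wy": 0,"wz": -0.15,"claw": 1},
  {"tx": 0,"ty": 0,"tz": 0,"wx": 0,"wy": 0,"wz": -0.15,"claw": 1},
  {"tx": 0,"ty": 0,"tz": 0,"wx": 0,"wy": 0,"wz": -0.15,"claw": 1},
  {"tx": 0,"ty": 0,"tz": 0,"wx": 0,"wy": 0,"wz": 0,"claw": 1},
])

```text
clock: 21.7
tcp_pos: [0.4455, -0.3199, 0.0984]
orientation: [0.001, 0.599, 0.801, -0.0]
wrist_force: [-0.3, 3.7, 6.3]
finger_gap: 0.0082
grip_force: 43.0
```

```bash
python3 -c "
from h import *
st()"
```

```text
t 21.7 tcp [ 0.4455 -0.3199  0.0984] q [ 0.001  0.599  0.801 -0.   ] tool-y angle 0.287 F [-0.3  3.7  6.3] T [ 0.58  0.05 -0.09] gap 0.0082 grip 43.0 j [-0.77  0.34 -0.26  0.97 -0.    0.51]
```

Request:
carry_out([
  {"tx": 0,"ty": 0,"tz": 0,"wx": 0,"wy": 0,"wz": 0,"claw": -0.3},
  {"tx": 0,"ty": 0,"tz": 0,"wx": 0,"wy": 0,"wz": 0,"claw": -0.3},
  {"tx": 0,"ty": 0,"tz": 2.5,"wx": 0,"wy": 0,"wz": 0,"claw": -0.3},
  {"tx": 0,"ty": 0,"tz": 2.4,"wx": 0,"wy": 0,"wz": 0,"claw": -0.3},
])

```text
clock: 22.2
tcp_pos: [0.4447, -0.3196, 0.1464]
orientation: [-0.001, 0.599, 0.801, -0.0]
wrist_force: [0.9, -0.8, 1.1]
finger_gap: 0.0552
grip_force: 0.0
```

Request:
carry_out([
  {"tx": 2.3,"ty": 1.6,"tz": 0,"wx": 0,"wy": 0,"wz": 0.126,"claw": -0.3},
  {"tx": 2.3,"ty": 1.6,"tz": 0,"wx": 0,"wy": 0,"wz": 0.126,"claw": -0.3},
  {"tx": 2.3,"ty": 1.6,"tz": 0,"wx": 0,"wy": 0,"wz": 0.126,"claw": -0.3},
  {"tx": 2.3,"ty": 1.6,"tz": 0,"wx": 0,"wy": 0,"wz": 0.126,"claw": -0.3},
  {"tx": 2.4,"ty": 1.6,"tz": 0,"wx": 0,"wy": 0,"wz": 0.126,"claw": -0.3},
  {"tx": 2.4,"ty": 1.6,"tz": 0,"wx": 0,"wy": 0,"wz": 0.126,"claw": -0.3},
  {"tx": 0,"ty": 0,"tz": 0,"wx": 0,"wy": 0,"wz": 0,"claw": -0.3},
  {"tx": 0,"ty": 0,"tz": 0,"wx": 0,"wy": 0,"wz": 0,"claw": -0.3},
])

```text
clock: 23.2
tcp_pos: [0.5846, -0.2238, 0.1459]
orientation: [-0.001, 0.262, 0.965, -0.0]
wrist_force: [0.7, 1.3, 0.3]
finger_gap: 0.0551
grip_force: 0.0
```

```bash
python3 -c "
from h import *
st(); wings(cap('side'));wings(cap('top','top9'))"
```

```text
t 23.2 tcp [ 0.5846 -0.2238  0.1459] q [-0.001  0.262  0.965 -0.   ] tool-y angle 1.041 F [0.7 1.3 0.3] T [-0.02 -0.02 -0.06] gap 0.0551 grip 0.0 j [-0.49  0.45  0.03  1.16 -0.    0.04]
bl 42 ctr [ 0.5905 -0.2265] ang -0.516 value 0.326 len 0.05
br 59 ctr [ 0.5655 -0.3431] ang -1.285 value 1.095 len 0.045
fl 11 ctr [ 0.4735 -0.2192] ang -1.087 value 0.897 len 0.042
fr 60 ctr [ 0.4489 -0.32  ] ang -1.327 value 1.137 len 0.05
bl 54 ctr [ 0.581  -0.2189] ang -0.512 value 0.322 len 0.038
br few
fl few
fr few
```

Request:
carry_out([
  {"tx": 0.1,"ty": 0,"tz": -2.5,"wx": 0,"wy": 0,"wz": 0,"claw": -0.3},
  {"tx": 0,"ty": 0,"tz": -2.4,"wx": 0,"wy": 0,"wz": 0,"claw": -0.3},
  {"tx": 0,"ty": 0,"tz": 0,"wx": 0,"wy": 0,"wz": 0,"claw": 1},
  {"tx": 0,"ty": 0,"tz": 0,"wx": 0,"wy": 0,"wz": 0,"claw": 1},
  {"tx": 0,"ty": 0,"tz": 0,"wx": 0,"wy": 0,"wz": 0,"claw": 1},
  {"tx": 0,"ty": 0,"tz": 0,"wx": 0,"wy": 0,"wz": 0,"claw": 1},
])

```text
clock: 24.05
tcp_pos: [0.5868, -0.2241, 0.0988]
orientation: [0.001, 0.261, 0.965, -0.0]
wrist_force: [-1.4, 0.1, 4.6]
finger_gap: 0.0081
grip_force: 43.3
```

Request:
carry_out([
  {"tx": 0,"ty": 0,"tz": 0,"wx": 0,"wy": 0,"wz": -0.152,"claw": 1},
  {"tx": 0,"ty": 0,"tz": 0,"wx": 0,"wy": 0,"wz": -0.152,"claw": 1},
  {"tx": 0,"ty": 0,"tz": 0,"wx": 0,"wy": 0,"wz": -0.152,"claw": 1},
  {"tx": 0,"ty": 0,"tz": 0,"wx": 0,"wy": 0,"wz": -0.152,"claw": 1},
  {"tx": 0,"ty": 0,"tz": 0,"wx": 0,"wy": 0,"wz": -0.152,"claw": 1},
  {"tx": 0,"ty": 0,"tz": 0,"wx": 0,"wy": 0,"wz": 0,"claw": 1},
])

```text
clock: 24.8
tcp_pos: [0.5861, -0.2246, 0.0988]
orientation: [0.001, 0.601, 0.799, -0.001]
wrist_force: [-3.4, -0.9, 5.1]
finger_gap: 0.0082
grip_force: 43.5
```

```bash
python3 -c "
from h import *
st()"
```

```text
t 24.8 tcp [ 0.5861 -0.2246  0.0988] q [ 0.001  0.601  0.799 -0.001] tool-y angle 0.28 F [-3.4 -0.9  5.1] T [-0.41  0.64 -0.1 ] gap 0.0082 grip 43.5 j [-0.49  0.48 -0.04  1.05 -0.    0.8 ]
```

Request:
carry_out([
  {"tx": 0,"ty": 0,"tz": 0,"wx": 0,"wy": 0,"wz": 0,"claw": -0.3},
  {"tx": 0,"ty": 0,"tz": 0,"wx": 0,"wy": 0,"wz": 0,"claw": -0.3},
  {"tx": 0,"ty": 0,"tz": 2.5,"wx": 0,"wy": 0,"wz": 0,"claw": -0.3},
  {"tx": 0,"ty": 0,"tz": 2.4,"wx": 0,"wy": 0,"wz": 0,"claw": -0.3},
])

```text
clock: 25.3
tcp_pos: [0.586, -0.2232, 0.1463]
orientation: [-0.001, 0.601, 0.8, 0.0]
wrist_force: [0.5, -0.3, 0.2]
finger_gap: 0.0558
grip_force: 0.0
```

Request:
carry_out([
  {"tx": -4.0,"ty": 0.8,"tz": 0,"wx": 0,"wy": 0,"wz": 0,"claw": -0.3},
  {"tx": -4.0,"ty": 0.8,"tz": 0,"wx": 0,"wy": 0,"wz": 0,"claw": -0.3},
  {"tx": -3.7,"ty": 0.7,"tz": 0,"wx": 0,"wy": 0,"wz": 0,"claw": -0.3},
  {"tx": 0,"ty": 0,"tz": 0,"wx": 0,"wy": 0,"wz": 0,"claw": -0.3},
  {"tx": 0,"ty": 0,"tz": 0,"wx": 0,"wy": 0,"wz": 0,"claw": -0.3},
])

```text
clock: 25.92
tcp_pos: [0.47, -0.201, 0.1467]
orientation: [0.001, 0.601, 0.799, 0.0]
wrist_force: [-0.3, 0.3, 0.9]
finger_gap: 0.0554
grip_force: 0.0
```

```bash
python3 -c "
from h import *
st(); wings(cap('side'));wings(cap('top','top10'))"
```

```text
t 25.93 tcp [ 0.47   -0.201   0.1467] q [0.001 0.601 0.799 0.   ] tool-y angle 0.282 F [-0.3  0.3  0.9] T [-0.03 -0.04 -0.01] gap 0.0554 grip 0.0 j [-0.56  0.23 -0.28  1.06  0.    0.73]
bl 60 ctr [ 0.5888 -0.2256] ang -1.299 value 1.109 len 0.049
br 62 ctr [ 0.5662 -0.344 ] ang -1.294 value 1.104 len 0.049
fl 54 ctr [ 0.4712 -0.2049] ang -1.321 value 1.131 len 0.045
fr 60 ctr [ 0.4487 -0.3196] ang -1.297 value 1.107 len 0.051
bl 65 ctr [ 0.5857 -0.2216] ang -1.303 value 1.113 len 0.047
br few
fl 27 ctr [ 0.4644 -0.1883] ang -1.344 value 1.154 len 0.019
fr few
```

All four read snug (1.10 to 1.13). Now tightening to the stop in cross order, fl first.

Request:
carry_out([
  {"tx": -0.1,"ty": 0,"tz": -2.5,"wx": 0,"wy": 0,"wz": 0,"claw": -0.3},
  {"tx": 0,"ty": 0,"tz": -2.4,"wx": 0,"wy": 0,"wz": 0,"claw": -0.3},
  {"tx": 0,"ty": 0,"tz": 0,"wx": 0,"wy": 0,"wz": 0,"claw": 1},
  {"tx": 0,"ty": 0,"tz": 0,"wx": 0,"wy": 0,"wz": 0,"claw": 1},
  {"tx": 0,"ty": 0,"tz": 0,"wx": 0,"wy": 0,"wz": 0,"claw": 1},
  {"tx": 0,"ty": 0,"tz": 0,"wx": 0,"wy": 0,"wz": 0,"claw": 1},
])

```text
clock: 26.78
tcp_pos: [0.4682, -0.2014, 0.0984]
orientation: [0.001, 0.601, 0.799, -0.001]
wrist_force: [-4.8, -2.3, 4.3]
finger_gap: 0.0086
grip_force: 42.1
```

Request:
carry_out([
  {"tx": 0,"ty": 0,"tz": 0,"wx": 0,"wy": 0,"wz": -0.155,"claw": 1},
  {"tx": 0,"ty": 0,"tz": 0,"wx": 0,"wy": 0,"wz": -0.155,"claw": 1},
  {"tx": 0,"ty": 0,"tz": 0,"wx": 0,"wy": 0,"wz": -0.155,"claw": 1},
  {"tx": 0,"ty": 0,"tz": 0,"wx": 0,"wy": 0,"wz": -0.155,"claw": 1},
  {"tx": 0,"ty": 0,"tz": 0,"wx": 0,"wy": 0,"wz": -0.155,"claw": 1},
  {"tx": 0,"ty": 0,"tz": 0,"wx": 0,"wy": 0,"wz": -0.155,"claw": 1},
  {"tx": 0,"ty": 0,"tz": 0,"wx": 0,"wy": 0,"wz": -0.155,"claw": 1},
  {"tx": 0,"ty": 0,"tz": 0,"wx": 0,"wy": 0,"wz": 0,"claw": 1},
])

```text
clock: 27.78
tcp_pos: [0.4676, -0.2013, 0.0983]
orientation: [0.001, 0.928, 0.374, -0.001]
wrist_force: [-5.9, -2.2, 5.8]
finger_gap: 0.008
grip_force: 42.3
```

```bash
python3 -c "
from h import *
st()"
```

```text
t 27.77 tcp [ 0.4676 -0.2013  0.0983] q [ 0.001  0.928  0.374 -0.001] tool-y angle -0.805 F [-5.9 -2.2  5.8] T [-0.48  1.1  -0.09] gap 0.008 grip 42.3 j [-0.56  0.27 -0.35  0.95 -0.    1.81]
```

Request:
carry_out([
  {"tx": 0,"ty": 0,"tz": 0,"wx": 0,"wy": 0,"wz": -0.05,"claw": 1},
  {"tx": 0,"ty": 0,"tz": 0,"wx": 0,"wy": 0,"wz": 0,"claw": 1},
])

```text
clock: 28.02
tcp_pos: [0.4676, -0.2013, 0.0984]
orientation: [0.001, 0.936, 0.352, -0.001]
wrist_force: [-5.8, -2.1, 6.0]
finger_gap: 0.0082
grip_force: 48.3
```

```bash
python3 -c "
from h import *
st()"
```

```text
t 28.02 tcp [ 0.4676 -0.2013  0.0984] q [ 0.001  0.936  0.352 -0.001] tool-y angle -0.852 F [-5.8 -2.1  6. ] T [-0.53  1.24  0.84] gap 0.0082 grip 48.3 j [-0.56  0.27 -0.35  0.95 -0.    1.86]
```

The stop is reached (torque 0.84 N m). On to br.

Request:
carry_out([
  {"tx": 0,"ty": 0,"tz": 0,"wx": 0,"wy": 0,"wz": 0,"claw": -0.3},
  {"tx": 0,"ty": 0,"tz": 0,"wx": 0,"wy": 0,"wz": 0,"claw": -0.3},
  {"tx": 0,"ty": 0,"tz": 2.5,"wx": 0,"wy": 0,"wz": 0,"claw": -0.3},
  {"tx": 0,"ty": 0,"tz": 2.4,"wx": 0,"wy": 0,"wz": 0,"claw": -0.3},
])

```text
clock: 28.52
tcp_pos: [0.4683, -0.2003, 0.1467]
orientation: [-0.0, 0.936, 0.351, 0.0]
wrist_force: [-0.0, -0.9, 0.1]
finger_gap: 0.0552
grip_force: 0.0
```

Request:
carry_out([
  {"tx": 1.4,"ty": -2.0,"tz": 0,"wx": 0,"wy": 0,"wz": 0.162,"claw": -0.3},
  {"tx": 1.4,"ty": -2.0,"tz": 0,"wx": 0,"wy": 0,"wz": 0.162,"claw": -0.3},
  {"tx": 1.4,"ty": -2.0,"tz": 0,"wx": 0,"wy": 0,"wz": 0.162,"claw": -0.3},
  {"tx": 1.3,"ty": -2.0,"tz": 0,"wx": 0,"wy": 0,"wz": 0.162,"claw": -0.3},
  {"tx": 1.3,"ty": -2.0,"tz": 0,"wx": 0,"wy": 0,"wz": 0.162,"claw": -0.3},
  {"tx": 1.3,"ty": -2.0,"tz": 0,"wx": 0,"wy": 0,"wz": 0.162,"claw": -0.3},
  {"tx": 1.4,"ty": -2.1,"tz": 0,"wx": 0,"wy": 0,"wz": 0.162,"claw": -0.3},
  {"tx": 0,"ty": 0,"tz": 0,"wx": 0,"wy": 0,"wz": 0,"claw": -0.3},
])

```text
clock: 29.52
tcp_pos: [0.564, -0.3428, 0.1457]
orientation: [0.0, 0.602, 0.799, 0.0]
wrist_force: [-0.7, 0.0, -0.3]
finger_gap: 0.0553
grip_force: 0.0
```

```bash
python3 -c "
from h import *
st(); wings(cap('side'));wings(cap('top','top11'));bars(load('top11'))"
```

```text
t 29.52 tcp [ 0.564  -0.3428  0.1457] q [0.    0.602 0.799 0.   ] tool-y angle 0.279 F [-0.7  0.  -0.3] T [0.05 0.06 0.  ] gap 0.0553 grip 0.0 j [-0.67  0.51  0.13  1.19  0.    0.62]
bl 58 ctr [ 0.5886 -0.2259] ang -1.323 value 1.133 len 0.05
br 58 ctr [ 0.5659 -0.3436] ang -1.266 value 1.076 len 0.049
fl 59 ctr [ 0.4704 -0.2014] ang -2.383 value 2.193 len 0.048
fr 32 ctr [ 0.4527 -0.3321] ang -1.468 value 1.278 len 0.027
bl 66 ctr [ 0.5858 -0.2219] ang -1.302 value 1.112 len 0.047
br 62 ctr [ 0.5635 -0.3394] ang -1.288 value 1.098 len 0.05
fl 66 ctr [ 0.4678 -0.2003] ang -2.444 value 2.254 len 0.046
fr 33 ctr [ 0.4419 -0.3059] ang -1.077 value 0.887 len 0.029
orange [185. 176.] 101 z98 0.15 (array([602.2, 251.6]), array([60.5,  9.7]), 89.8)
orange [164. 298.] 106 z98 0.126 (array([276.1, 311.5]), array([62. , 10.8]), 84.5)
green [223. 174.] 95 z98 0.15 (array([603.1, 148.8]), array([61.7,  8.8]), 89.8)
green [149. 236.] 70 z98 0.126 (array([441.8, 356.3]), array([ 7.9, 57.3]), 85.2)
blue [105. 197.] 55 z98 0.118 (array([551.6, 489. ]), array([12.7, 50.8]), 81.3)
```

Request:
carry_out([
  {"tx": 0,"ty": 0,"tz": -2.5,"wx": 0,"wy": 0,"wz": 0,"claw": -0.3},
  {"tx": 0,"ty": 0,"tz": -2.3,"wx": 0,"wy": 0,"wz": 0,"claw": -0.3},
  {"tx": 0,"ty": 0,"tz": 0,"wx": 0,"wy": 0,"wz": 0,"claw": 1},
  {"tx": 0,"ty": 0,"tz": 0,"wx": 0,"wy": 0,"wz": 0,"claw": 1},
  {"tx": 0,"ty": 0,"tz": 0,"wx": 0,"wy": 0,"wz": 0,"claw": 1},
  {"tx": 0,"ty": 0,"tz": 0,"wx": 0,"wy": 0,"wz": 0,"claw": 1},
])

```text
clock: 30.38
tcp_pos: [0.5634, -0.3418, 0.0999]
orientation: [0.001, 0.601, 0.799, -0.0]
wrist_force: [-2.8, 1.0, 6.2]
finger_gap: 0.0082
grip_force: 43.0
```

Request:
carry_out([
  {"tx": 0,"ty": 0,"tz": 0,"wx": 0,"wy": 0,"wz": -0.162,"claw": 1},
  {"tx": 0,"ty": 0,"tz": 0,"wx": 0,"wy": 0,"wz": -0.162,"claw": 1},
  {"tx": 0,"ty": 0,"tz": 0,"wx": 0,"wy": 0,"wz": -0.162,"claw": 1},
  {"tx": 0,"ty": 0,"tz": 0,"wx": 0,"wy": 0,"wz": -0.162,"claw": 1},
  {"tx": 0,"ty": 0,"tz": 0,"wx": 0,"wy": 0,"wz": -0.162,"claw": 1},
  {"tx": 0,"ty": 0,"tz": 0,"wx": 0,"wy": 0,"wz": -0.162,"claw": 1},
  {"tx": 0,"ty": 0,"tz": 0,"wx": 0,"wy": 0,"wz": -0.162,"claw": 1},
  {"tx": 0,"ty": 0,"tz": 0,"wx": 0,"wy": 0,"wz": 0,"claw": 1},
])

```text
clock: 31.38
tcp_pos: [0.563, -0.3418, 0.1]
orientation: [0.001, 0.936, 0.351, -0.0]
wrist_force: [-4.8, 1.2, 7.3]
finger_gap: 0.0081
grip_force: 48.6
```

```bash
python3 -c "
from h import *
st()"
```

```text
t 31.38 tcp [ 0.563  -0.3418  0.1   ] q [ 0.001  0.936  0.351 -0.   ] tool-y angle -0.853 F [-4.8  1.2  7.3] T [0.18 0.87 0.82] gap 0.0081 grip 48.6 j [-0.67  0.53  0.06  1.09 -0.    1.76]
```

br is at its stop. Next is fr (shift -11.8, +2.3).

Request:
carry_out([
  {"tx": 0,"ty": 0,"tz": 0,"wx": 0,"wy": 0,"wz": 0,"claw": -0.3},
  {"tx": 0,"ty": 0,"tz": 0,"wx": 0,"wy": 0,"wz": 0,"claw": -0.3},
  {"tx": 0,"ty": 0,"tz": 2.5,"wx": 0,"wy": 0,"wz": 0,"claw": -0.3},
  {"tx": 0,"ty": 0,"tz": 2.3,"wx": 0,"wy": 0,"wz": 0,"claw": -0.3},
])

```text
clock: 31.88
tcp_pos: [0.5631, -0.3415, 0.1464]
orientation: [-0.0, 0.936, 0.351, -0.0]
wrist_force: [0.8, 0.2, 0.5]
finger_gap: 0.0552
grip_force: 0.0
```

Request:
carry_out([
  {"tx": -1.7,"ty": 0.3,"tz": 0,"wx": 0,"wy": 0,"wz": 0.162,"claw": -0.3},
  {"tx": -1.7,"ty": 0.3,"tz": 0,"wx": 0,"wy": 0,"wz": 0.162,"claw": -0.3},
  {"tx": -1.7,"ty": 0.3,"tz": 0,"wx": 0,"wy": 0,"wz": 0.162,"claw": -0.3},
  {"tx": -1.7,"ty": 0.3,"tz": 0,"wx": 0,"wy": 0,"wz": 0.162,"claw": -0.3},
  {"tx": -1.7,"ty": 0.4,"tz": 0,"wx": 0,"wy": 0,"wz": 0.162,"claw": -0.3},
  {"tx": -1.7,"ty": 0.4,"tz": 0,"wx": 0,"wy": 0,"wz": 0.162,"claw": -0.3},
  {"tx": -1.6,"ty": 0.4,"tz": 0,"wx": 0,"wy": 0,"wz": 0.162,"claw": -0.3},
  {"tx": 0,"ty": 0,"tz": 0,"wx": 0,"wy": 0,"wz": 0,"claw": -0.3},
])

```text
clock: 32.88
tcp_pos: [0.4446, -0.3174, 0.1464]
orientation: [-0.0, 0.602, 0.798, 0.0]
wrist_force: [-0.2, -0.9, 0.6]
finger_gap: 0.0552
grip_force: 0.0
```

```bash
python3 -c "
from h import *
st(); wings(cap('side'))"
```

```text
t 32.88 tcp [ 0.4446 -0.3174  0.1464] q [-0.     0.602  0.798  0.   ] tool-y angle 0.278 F [-0.2 -0.9  0.6] T [ 0.01  0.   -0.  ] gap 0.0552 grip 0.0 j [-0.77  0.3  -0.19  1.09  0.    0.53]
bl 61 ctr [ 0.5882 -0.2251] ang -1.313 value 1.123 len 0.051
br 67 ctr [ 0.5655 -0.3426] ang -2.351 value 2.161 len 0.044
fl 62 ctr [ 0.4706 -0.202 ] ang -2.345 value 2.155 len 0.047
fr 61 ctr [ 0.4486 -0.3197] ang -1.332 value 1.142 len 0.049
```

Request:
carry_out([
  {"tx": 0.1,"ty": -0.1,"tz": -2.5,"wx": 0,"wy": 0,"wz": 0,"claw": -0.3},
  {"tx": 0,"ty": 0,"tz": -2.4,"wx": 0,"wy": 0,"wz": 0,"claw": -0.3},
  {"tx": 0,"ty": 0,"tz": 0,"wx": 0,"wy": 0,"wz": 0,"claw": 1},
  {"tx": 0,"ty": 0,"tz": 0,"wx": 0,"wy": 0,"wz": 0,"claw": 1},
  {"tx": 0,"ty": 0,"tz": 0,"wx": 0,"wy": 0,"wz": 0,"claw": 1},
  {"tx": 0,"ty": 0,"tz": 0,"wx": 0,"wy": 0,"wz": 0,"claw": 1},
])

```text
clock: 33.67
tcp_pos: [0.4457, -0.3196, 0.0985]
orientation: [0.0, 0.602, 0.799, -0.001]
wrist_force: [-5.0, -1.8, 2.5]
finger_gap: 0.0084
grip_force: 42.1
```

Request:
carry_out([
  {"tx": 0,"ty": 0,"tz": 0,"wx": 0,"wy": 0,"wz": -0.162,"claw": 1},
  {"tx": 0,"ty": 0,"tz": 0,"wx": 0,"wy": 0,"wz": -0.162,"claw": 1},
  {"tx": 0,"ty": 0,"tz": 0,"wx": 0,"wy": 0,"wz": -0.162,"claw": 1},
  {"tx": 0,"ty": 0,"tz": 0,"wx": 0,"wy": 0,"wz": -0.162,"claw": 1},
  {"tx": 0,"ty": 0,"tz": 0,"wx": 0,"wy": 0,"wz": -0.162,"claw": 1},
  {"tx": 0,"ty": 0,"tz": 0,"wx": 0,"wy": 0,"wz": -0.162,"claw": 1},
  {"tx": 0,"ty": 0,"tz": 0,"wx": 0,"wy": 0,"wz": -0.162,"claw": 1},
  {"tx": 0,"ty": 0,"tz": 0,"wx": 0,"wy": 0,"wz": 0,"claw": 1},
])

```text
clock: 34.67
tcp_pos: [0.4448, -0.3194, 0.0985]
orientation: [0.001, 0.936, 0.351, -0.002]
wrist_force: [-8.0, -2.0, 3.9]
finger_gap: 0.0081
grip_force: 48.9
```

```bash
python3 -c "
from h import *
st()"
```

```text
t 34.67 tcp [ 0.4448 -0.3194  0.0985] q [ 0.001  0.936  0.351 -0.002] tool-y angle -0.854 F [-8.  -2.   3.9] T [-0.47  1.51  0.85] gap 0.0081 grip 48.9 j [-0.77  0.34 -0.26  0.98 -0.    1.66]
```

fr is at its stop. Next is bl (shift +14.1, +9.5).

Request:
carry_out([
  {"tx": 0,"ty": 0,"tz": 0,"wx": 0,"wy": 0,"wz": 0,"claw": -0.3},
  {"tx": 0,"ty": 0,"tz": 0,"wx": 0,"wy": 0,"wz": 0,"claw": -0.3},
  {"tx": 0,"ty": 0,"tz": 2.5,"wx": 0,"wy": 0,"wz": 0,"claw": -0.3},
  {"tx": 0,"ty": 0,"tz": 2.4,"wx": 0,"wy": 0,"wz": 0,"claw": -0.3},
])

```text
clock: 35.17
tcp_pos: [0.4465, -0.3185, 0.147]
orientation: [-0.0, 0.936, 0.351, 0.0]
wrist_force: [0.1, -0.1, 0.3]
finger_gap: 0.0554
grip_force: 0.0
```

Request:
carry_out([
  {"tx": 2.0,"ty": 1.3,"tz": 0,"wx": 0,"wy": 0,"wz": 0.162,"claw": -0.3},
  {"tx": 2.0,"ty": 1.3,"tz": 0,"wx": 0,"wy": 0,"wz": 0.162,"claw": -0.3},
  {"tx": 2.0,"ty": 1.3,"tz": 0,"wx": 0,"wy": 0,"wz": 0.162,"claw": -0.3},
  {"tx": 2.0,"ty": 1.4,"tz": 0,"wx": 0,"wy": 0,"wz": 0.162,"claw": -0.3},
  {"tx": 2.0,"ty": 1.4,"tz": 0,"wx": 0,"wy": 0,"wz": 0.162,"claw": -0.3},
  {"tx": 2.0,"ty": 1.4,"tz": 0,"wx": 0,"wy": 0,"wz": 0.162,"claw": -0.3},
  {"tx": 2.1,"ty": 1.4,"tz": 0,"wx": 0,"wy": 0,"wz": 0.162,"claw": -0.3},
  {"tx": 0,"ty": 0,"tz": 0,"wx": 0,"wy": 0,"wz": 0,"claw": -0.3},
])

```text
clock: 36.17
tcp_pos: [0.5887, -0.2225, 0.1463]
orientation: [0.0, 0.6, 0.8, 0.0]
wrist_force: [-0.4, -0.3, -0.3]
finger_gap: 0.0555
grip_force: 0.0
```

```bash
python3 -c "
from h import *
st(); wings(cap('side'))"
```

```text
t 36.17 tcp [ 0.5887 -0.2225  0.1463] q [0.  0.6 0.8 0. ] tool-y angle 0.283 F [-0.4 -0.3 -0.3] T [-0.02  0.03  0.03] gap 0.0555 grip 0.0 j [-0.49  0.45  0.04  1.16  0.    0.8 ]
bl 59 ctr [ 0.5887 -0.2256] ang -1.291 value 1.101 len 0.05
br 68 ctr [ 0.565  -0.3429] ang -2.376 value 2.186 len 0.044
fl 48 ctr [ 0.4669 -0.2058] ang -2.361 value 2.171 len 0.039
fr 62 ctr [ 0.4487 -0.3189] ang -2.353 value 2.163 len 0.047
```

Request:
carry_out([
  {"tx": -0.1,"ty": -0.1,"tz": -2.5,"wx": 0,"wy": 0,"wz": 0,"claw": -0.3},
  {"tx": 0,"ty": 0,"tz": -2.4,"wx": 0,"wy": 0,"wz": 0,"claw": -0.3},
  {"tx": 0,"ty": 0,"tz": 0,"wx": 0,"wy": 0,"wz": 0,"claw": 1},
  {"tx": 0,"ty": 0,"tz": 0,"wx": 0,"wy": 0,"wz": 0,"claw": 1},
  {"tx": 0,"ty": 0,"tz": 0,"wx": 0,"wy": 0,"wz": 0,"claw": 1},
  {"tx": 0,"ty": 0,"tz": 0,"wx": 0,"wy": 0,"wz": 0,"claw": 1},
])

```text
clock: 36.98
tcp_pos: [0.5864, -0.2254, 0.0988]
orientation: [0.001, 0.601, 0.799, -0.0]
wrist_force: [-3.8, -1.3, 5.5]
finger_gap: 0.0078
grip_force: 42.9
```

Request:
carry_out([
  {"tx": 0,"ty": 0,"tz": 0,"wx": 0,"wy": 0,"wz": -0.162,"claw": 1},
  {"tx": 0,"ty": 0,"tz": 0,"wx": 0,"wy": 0,"wz": -0.162,"claw": 1},
  {"tx": 0,"ty": 0,"tz": 0,"wx": 0,"wy": 0,"wz": -0.162,"claw": 1},
  {"tx": 0,"ty": 0,"tz": 0,"wx": 0,"wy": 0,"wz": -0.162,"claw": 1},
  {"tx": 0,"ty": 0,"tz": 0,"wx": 0,"wy": 0,"wz": -0.162,"claw": 1},
  {"tx": 0,"ty": 0,"tz": 0,"wx": 0,"wy": 0,"wz": -0.162,"claw": 1},
  {"tx": 0,"ty": 0,"tz": 0,"wx": 0,"wy": 0,"wz": -0.162,"claw": 1},
  {"tx": 0,"ty": 0,"tz": 0,"wx": 0,"wy": 0,"wz": 0,"claw": 1},
])

```text
clock: 37.98
tcp_pos: [0.5845, -0.2249, 0.0988]
orientation: [0.0, 0.936, 0.351, -0.001]
wrist_force: [-8.4, -0.1, 9.8]
finger_gap: 0.0077
grip_force: 49.5
```

```bash
python3 -c "
from h import *
st()"
```

```text
t 37.98 tcp [ 0.5845 -0.2249  0.0988] q [ 0.     0.936  0.351 -0.001] tool-y angle -0.853 F [-8.4 -0.1  9.8] T [-0.2   1.75  0.87] gap 0.0077 grip 49.5 j [-0.49  0.48 -0.04  1.06 -0.    1.93]
```

Request:
carry_out([
  {"tx": 0,"ty": 0,"tz": 0,"wx": 0,"wy": 0,"wz": 0,"claw": -0.3},
  {"tx": 0,"ty": 0,"tz": 0,"wx": 0,"wy": 0,"wz": 0,"claw": -0.3},
  {"tx": 0,"ty": 0,"tz": 3.0,"wx": 0,"wy": 0,"wz": 0,"claw": -0.3},
  {"tx": 0,"ty": 0,"tz": 3.2,"wx": 0,"wy": 0,"wz": 0,"claw": -0.3},
])

```text
clock: 38.48
tcp_pos: [0.5861, -0.2242, 0.1592]
orientation: [-0.001, 0.936, 0.351, -0.0]
wrist_force: [0.4, -0.6, 1.2]
finger_gap: 0.0554
grip_force: 0.0
```

Request:
carry_out([
  {"tx": 0.8,"ty": 4.4,"tz": 0,"wx": 0,"wy": 0,"wz": 0,"claw": 1},
  {"tx": 0.8,"ty": 4.4,"tz": 0,"wx": 0,"wy": 0,"wz": 0,"claw": 1},
  {"tx": 0.8,"ty": 4.4,"tz": 0,"wx": 0,"wy": 0,"wz": 0,"claw": 1},
  {"tx": 0.8,"ty": 4.4,"tz": 0,"wx": 0,"wy": 0,"wz": 0,"claw": 1},
  {"tx": 0,"ty": 0,"tz": 0,"wx": 0,"wy": 0,"wz": 0,"claw": 1},
  {"tx": 0,"ty": 0,"tz": 0,"wx": 0,"wy": 0,"wz": 0,"claw": 1},
])

```text
clock: 39.22
tcp_pos: [0.6184, -0.0486, 0.1592]
orientation: [0.0, 0.936, 0.352, 0.0]
wrist_force: [-0.2, -0.8, 0.1]
finger_gap: -0.0001
grip_force: 0.0
```

```bash
python3 - <<'E'
from h import *
st(); s=cap('side','side12'); wings(s); bars(s); t=cap('top','top12'); wings(t); bars(t)
a=cv2.resize(t['image'],(400,300)); b=cv2.resize(s['image'],(400,300)); cv2.imwrite('pics/v12.png',np.hstack([a,b]))
E
```

```text
t 39.23 tcp [ 0.6184 -0.0486  0.1592] q [0.    0.936 0.352 0.   ] tool-y angle -0.852 F [-0.2 -0.8  0.1] T [ 0.02  0.01 -0.07] gap -0.0001 grip 0.0 j [-0.21  0.43  0.04  1.18 -0.    2.22]
bl 70 ctr [ 0.5872 -0.2246] ang -2.401 value 2.211 len 0.048
br 72 ctr [ 0.5663 -0.3424] ang -2.395 value 2.205 len 0.045
fl 62 ctr [ 0.4704 -0.2023] ang -2.366 value 2.176 len 0.048
fr 65 ctr [ 0.4492 -0.3186] ang -2.39 value 2.2 len 0.047
orange [346. 186.] 61 z98 0.149 (array([604.5, 258.5]), array([13.3, 72. ]), 5.0)
green [374. 144.] 20 z98 0.207 (array([545.1, 497.7]), array([15.2, 12.3]), 36.0)
green [329. 166.] 18 z98 0.122 (array([443.3, 354.4]), array([ 8.2, 45.9]), 86.7)
green [328. 199.] 30 z98 0.146 (array([610.1, 150.1]), array([52.8, 10.5]), 86.3)
blue [376. 166.] 36 z98 0.115 (array([565.5, 489.2]), array([47.2, 13.9]), 11.3)
bl 75 ctr [ 0.5858 -0.2221] ang -2.38 value 2.19 len 0.048
br 75 ctr [ 0.5638 -0.3396] ang -2.4 value 2.21 len 0.048
fl 69 ctr [ 0.4681 -0.2   ] ang -2.457 value 2.267 len 0.046
fr 71 ctr [ 0.4449 -0.3176] ang -2.432 value 2.242 len 0.047
orange [185. 176.] 101 z98 0.15 (array([601.7, 251.9]), array([60.5,  9.5]), 88.8)
orange [164. 298.] 87 z98 0.126 (array([275.6, 311.9]), array([62.1, 10. ]), 83.3)
green [214. 173.] 25 z98 0.148 (array([608.2, 173.2]), array([ 9.4, 18.6]), 5.9)
green [148. 236.] 67 z98 0.125 (array([441.8, 356.3]), array([ 8.2, 57.3]), 85.6)
blue [105. 197.] 49 z98 0.118 (array([551. , 488.7]), array([11.8, 48.8]), 77.7)
```

View pics/v12.png

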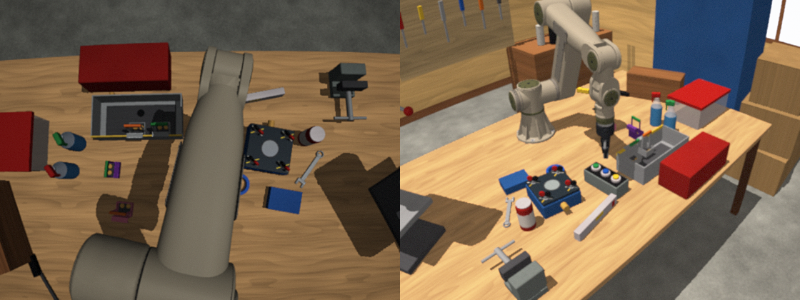

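The screws all lie on the white lines. The green basket's bar reads about 5 mm off its earlier place, so I'll compare crops of it before pressing anything.

```bash
python3 - <<'E'
from h import *
a=load('side6');b=load('side12')
f=lambda r:cv2.resize(r['image'][160:250,285:405],(400,300),interpolation=cv2.INTER_CUBIC)
cv2.imwrite('pics/v13.png',np.hstack([f(a),f(b)]))
h=lambda r:(lambda H,Q:Q[(H[...,0]>45)&(H[...,0]<80)&(H[...,1]>110)&(H[...,2]>40)&reg(Q,.55,.68,.08,.21,.1,.2)])(hsv(r),cloud(r))
for n in('side6','side12','top6','top11','top12'):
    P=h(load(n)); k=np.polyfit(P[:,1],P[:,0],1); kz=np.polyfit(P[:,1],P[:,2],1)
    print(n,len(P),P.mean(0).round(4),P.min(0).round(3),P.max(0).round(3),'slope x/y',k[0].round(3),'x@.15',np.polyval(k,.15).round(4),'z slope',kz[0].round(3))
E
```

```text
side6 51 [0.606  0.1477 0.1416] [0.6   0.119 0.132] [0.612 0.179 0.149] slope x/y -0.039 x@.15 0.606 z slope 0.023
side12 41 [0.611  0.1494 0.1386] [0.605 0.124 0.13 ] [0.617 0.177 0.146] slope x/y 0.008 x@.15 0.611 z slope 0.032
top6 95 [0.6028 0.1491 0.1451] [0.598 0.118 0.138] [0.608 0.18  0.149] slope x/y 0.013 x@.15 0.6029 z slope -0.001
top11 96 [0.6028 0.1488 0.145 ] [0.599 0.118 0.137] [0.608 0.18  0.151] slope x/y 0.013 x@.15 0.6028 z slope 0.015
top12 45 [0.6082 0.1662 0.1437] [0.603 0.124 0.139] [0.614 0.183 0.148] slope x/y -0.059 x@.15 0.6092 z slope -0.037
```

View pics/v13.png

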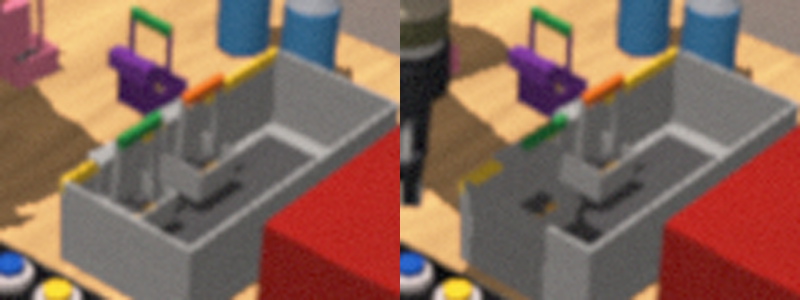

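The right crop shows the green basket's bar about 5 mm further in and 3 mm lower, now in the arm's shadow. That could be its natural lean or a knock. I'll back the arm off for an unshaded look.

Request:
carry_out([
  {"tx": -3.5,"ty": 0,"tz": 2.0,"wx": 0,"wy": 0,"wz": 0,"claw": 1},
  {"tx": -3.5,"ty": -2.5,"tz": 2.0,"wx": 0,"wy": 0,"wz": 0,"claw": 1},
  {"tx": -3.5,"ty": -2.5,"tz": 2.0,"wx": 0,"wy": 0,"wz": 0,"claw": 1},
  {"tx": -3.5,"ty": -2.5,"tz": 2.0,"wx": 0,"wy": 0,"wz": 0,"claw": 1},
  {"tx": -3.5,"ty": -2.5,"tz": 0,"wx": 0,"wy": 0,"wz": 0,"claw": 1},
  {"tx": -2.5,"ty": 0,"tz": 0,"wx": 0,"wy": 0,"wz": 0,"claw": 1},
])

```text
clock: 40.08
tcp_pos: [0.4167, -0.151, 0.2398]
orientation: [0.001, 0.937, 0.349, 0.0]
wrist_force: [-0.7, 0.5, 0.1]
finger_gap: -0.0
grip_force: 0.0
```

```bash
python3 - <<'E'
from h import *
st(); b=cap('side','side14'); t=cap('top','top14'); bars(t); bars(b)
h=lambda r:(lambda H,Q:Q[(H[...,0]>45)&(H[...,0]<80)&(H[...,1]>110)&(H[...,2]>40)&reg(Q,.55,.68,.08,.21,.1,.2)])(hsv(r),cloud(r))
for n in('side14','top14'):
    P=h(load(n)); k=np.polyfit(P[:,1],P[:,0],1); print(n,len(P),P.mean(0).round(4),P.min(0).round(3),P.max(0).round(3),k.round(3))
# lip plate: grey points near rim, above
for n in ('top6','top14'):
  Q=cloud(load(n))
  for nm,y0,y1 in (('g',.125,.17),('o',.228,.275)):
    m=reg(Q,.545,.595,y0,y1,.1,.115); print(n,nm,'lip',m.sum(),np.median(Q[m],0).round(4),np.percentile(Q[m][:,0],[3,97]).round(4), np.percentile(Q[m][:,2],[10,90]).round(4))
f=lambda r:cv2.resize(r['image'][160:250,285:405],(400,300),interpolation=cv2.INTER_CUBIC)
g=lambda r:cv2.resize(r['image'][150:210,150:270],(400,200),interpolation=cv2.INTER_CUBIC)
cv2.imwrite('pics/v14.png',np.vstack([np.hstack([f(load('side6')),f(b)]),np.hstack([g(load('top6')),g(t)])]))
E
```

```text
t 40.08 tcp [ 0.4167 -0.151   0.2398] q [0.001 0.937 0.349 0.   ] tool-y angle -0.858 F [-0.7  0.5  0.1] T [0.03 0.   0.01] gap -0.0 grip 0.0 j [-0.53  0.05 -0.25  1.26 -0.    1.9 ]
orange [185. 176.] 103 z98 0.149 (array([602.4, 251.8]), array([60.5,  9.6]), 90.0)
orange [164. 298.] 104 z98 0.126 (array([275.6, 312.6]), array([63.3, 11. ]), 83.8)
green [222. 173.] 73 z98 0.147 (array([606.6, 151.9]), array([61.5,  7.8]), 89.2)
green [148. 236.] 64 z98 0.126 (array([441.6, 356.6]), array([ 7.6, 56.9]), 84.4)
blue [105. 197.] 47 z98 0.118 (array([552.2, 487.3]), array([12.3, 44.4]), 82.8)
orange [291. 156.] 46 z98 0.123 (array([278.4, 310.9]), array([63.2, 15.8]), 76.5)
orange [346. 186.] 62 z98 0.15 (array([602.9, 253.3]), array([68.3, 17.3]), 89.1)
green [330. 166.] 20 z98 0.124 (array([444.4, 353.6]), array([ 9.9, 54.2]), 86.0)
green [328. 199.] 36 z98 0.145 (array([609.7, 148.8]), array([ 9.4, 53.5]), 1.4)
blue [376. 166.] 35 z98 0.116 (array([564.7, 487.4]), array([43.6, 13.4]), 12.3)
side14 51 [0.6105 0.1476 0.1395] [0.604 0.121 0.128] [0.615 0.176 0.146] [-0.015  0.613]
top14 95 [0.6073 0.1531 0.143 ] [0.603 0.121 0.132] [0.613 0.184 0.147] [-0.012  0.609]
top6 g lip 121 [0.573  0.1475 0.1038] [0.5637 0.582 ] [0.1012 0.1063]
top6 o lip 114 [0.5719 0.2514 0.104 ] [0.5634 0.5811] [0.1014 0.1063]
top14 g lip 118 [0.5758 0.1473 0.1041] [0.5664 0.5845] [0.1013 0.1067]
top14 o lip 117 [0.572  0.2524 0.1042] [0.5636 0.5809] [0.1017 0.1064]
```

View pics/v14.png

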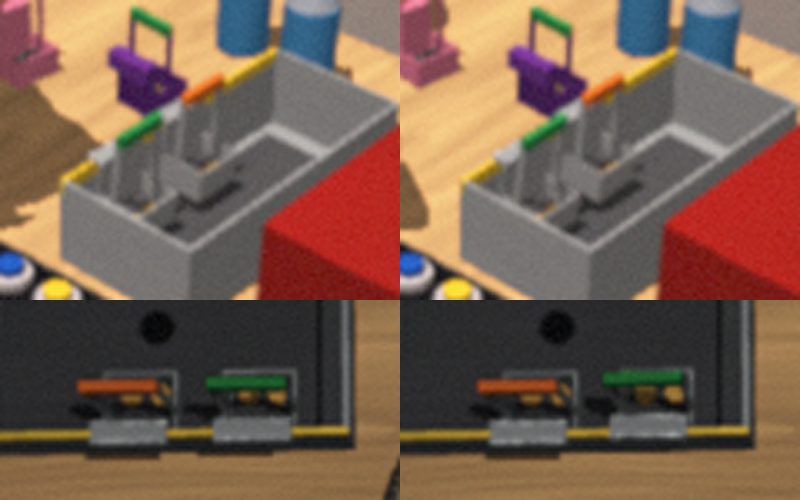

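The clear views show both lips still hooked over the rim. The green basket has only slid about 3 mm and settled into a slight lean, with its lip still spanning the rim at x = 0.566 to 0.585. It hangs as required, so on to the keys, blue first.

Request:
carry_out([
  {"tx": 3.5,"ty": 2.5,"tz": 0,"wx": 0,"wy": 0,"wz": 0,"claw": 1},
  {"tx": 3.5,"ty": 2.5,"tz": -2.0,"wx": 0,"wy": 0,"wz": 0,"claw": 1},
  {"tx": 3.5,"ty": 2.5,"tz": -2.0,"wx": 0,"wy": 0,"wz": 0,"claw": 1},
  {"tx": 3.5,"ty": 2.5,"tz": -2.0,"wx": 0,"wy": 0,"wz": 0,"claw": 1},
  {"tx": 3.5,"ty": 0.1,"tz": -2.0,"wx": 0,"wy": 0,"wz": 0,"claw": 1},
  {"tx": 2.3,"ty": 0,"tz": -3.0,"wx": 0,"wy": 0,"wz": 0,"claw": 1},
  {"tx": 0,"ty": 0,"tz": -1.5,"wx": 0,"wy": 0,"wz": 0,"claw": 1},
  {"tx": 0,"ty": 0,"tz": 0,"wx": 0,"wy": 0,"wz": 0,"claw": 1},
])

```text
clock: 41.18
tcp_pos: [0.6147, -0.0475, 0.1126]
orientation: [-0.001, 0.936, 0.351, -0.002]
wrist_force: [-0.7, -0.4, 0.2]
finger_gap: 0.0
grip_force: 0.0
```

```bash
python3 - <<'E'
from h import *
st(); r=cap('side','side15'); 
for p in ((.6165,-.049,.093),(.677,-.048,.093),(.556,-.0515,.093)): print(proj(r,np.array(p)).round())
cv2.imwrite('pics/v15.png',cv2.resize(r['image'][190:310,200:360],(640,480),interpolation=cv2.INTER_CUBIC))
E
```

```text
t 41.17 tcp [ 0.6147 -0.0475  0.1126] q [-0.001  0.936  0.351 -0.002] tool-y angle -0.854 F [-0.7 -0.4  0.2] T [ 0.03  0.01 -0.01] gap 0.0 grip 0.0 j [-0.21  0.45 -0.04  1.08 -0.    2.22]
[288. 237.]
[302. 246.]
[274. 230.]
```

View pics/v15.png

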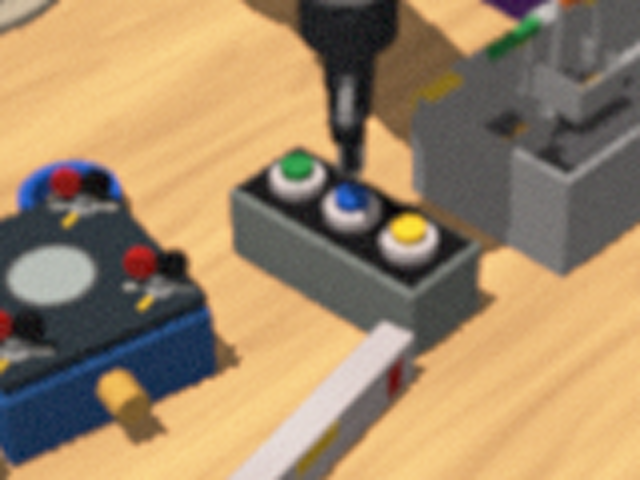

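The picture shows the shut fingers right above the blue key (350,197), with green at (298,165) and yellow at (408,230). Pressing blue.

Request:
carry_out([
  {"tx": 0.1,"ty": -0.1,"tz": -1.5,"wx": 0,"wy": 0,"wz": 0,"claw": 1},
  {"tx": 0,"ty": 0,"tz": -0.8,"wx": 0,"wy": 0,"wz": 0,"claw": 1},
  {"tx": 0,"ty": 0,"tz": -0.4,"wx": 0,"wy": 0,"wz": 0,"claw": 1},
  {"tx": 0,"ty": 0,"tz": 0,"wx": 0,"wy": 0,"wz": 0,"claw": 1},
])

```text
clock: 41.72
tcp_pos: [0.617, -0.0488, 0.0877]
orientation: [0.0, 0.936, 0.351, -0.0]
wrist_force: [-1.3, -0.6, 3.4]
finger_gap: 0.0002
grip_force: 1.9
```

Request:
carry_out([
  {"tx": 0,"ty": 0,"tz": -0.3,"wx": 0,"wy": 0,"wz": 0,"claw": 1},
  {"tx": 0,"ty": 0,"tz": 0,"wx": 0,"wy": 0,"wz": 0,"claw": 1},
])

```text
clock: 41.98
tcp_pos: [0.6171, -0.0488, 0.086]
orientation: [0.001, 0.936, 0.351, 0.0]
wrist_force: [-4.0, -0.3, 10.5]
finger_gap: -0.0
grip_force: 5.6
```

The force is past the 5 N spring at z = 0.086, so blue is fully down. Yellow next.

Request:
carry_out([
  {"tx": 0,"ty": 0,"tz": 3.0,"wx": 0,"wy": 0,"wz": 0,"claw": 1},
  {"tx": 3.0,"ty": 0,"tz": 0,"wx": 0,"wy": 0,"wz": 0,"claw": 1},
  {"tx": 3.0,"ty": 0.1,"tz": 0,"wx": 0,"wy": 0,"wz": 0,"claw": 1},
  {"tx": 0,"ty": 0,"tz": -1.5,"wx": 0,"wy": 0,"wz": 0,"claw": 1},
  {"tx": 0,"ty": 0,"tz": -0.8,"wx": 0,"wy": 0,"wz": 0,"claw": 1},
  {"tx": 0,"ty": 0,"tz": -0.4,"wx": 0,"wy": 0,"wz": 0,"claw": 1},
  {"tx": 0,"ty": 0,"tz": -0.3,"wx": 0,"wy": 0,"wz": 0,"claw": 1},
  {"tx": 0,"ty": 0,"tz": 0,"wx": 0,"wy": 0,"wz": 0,"claw": 1},
])

```text
clock: 42.98
tcp_pos: [0.6761, -0.0472, 0.086]
orientation: [-0.0, 0.936, 0.351, -0.0]
wrist_force: [-4.4, 0.8, 9.5]
finger_gap: 0.0
grip_force: 4.6
```

Yellow is fully down (9.5 N at z = 0.086). Green is next, at 12 cm in -x.

Request:
carry_out([
  {"tx": 0,"ty": 0,"tz": 3.5,"wx": 0,"wy": 0,"wz": 0,"claw": 1},
  {"tx": -4.0,"ty": -0.1,"tz": 0,"wx": 0,"wy": 0,"wz": 0,"claw": 1},
  {"tx": -4.0,"ty": -0.1,"tz": 0,"wx": 0,"wy": 0,"wz": 0,"claw": 1},
  {"tx": -4.0,"ty": -0.2,"tz": 0,"wx": 0,"wy": 0,"wz": 0,"claw": 1},
  {"tx": 0,"ty": 0,"tz": 0,"wx": 0,"wy": 0,"wz": 0,"claw": 1},
])

```text
clock: 43.6
tcp_pos: [0.553, -0.0511, 0.119]
orientation: [-0.001, 0.936, 0.351, -0.002]
wrist_force: [0.3, 1.4, 0.9]
finger_gap: -0.0
grip_force: 0.0
```

Request:
carry_out([
  {"tx": 0,"ty": 0,"tz": -2.0,"wx": 0,"wy": 0,"wz": 0,"claw": 1},
  {"tx": 0,"ty": 0,"tz": -0.8,"wx": 0,"wy": 0,"wz": 0,"claw": 1},
  {"tx": 0,"ty": 0,"tz": -0.4,"wx": 0,"wy": 0,"wz": 0,"claw": 1},
  {"tx": 0,"ty": 0,"tz": -0.3,"wx": 0,"wy": 0,"wz": 0,"claw": 1},
  {"tx": 0,"ty": 0,"tz": 0,"wx": 0,"wy": 0,"wz": 0,"claw": 1},
])

```text
clock: 44.22
tcp_pos: [0.5572, -0.0516, 0.0859]
orientation: [0.0, 0.936, 0.351, 0.0]
wrist_force: [-5.0, -0.1, 12.1]
finger_gap: -0.0001
grip_force: 5.7
```

Green is fully down (12 N). I'll retreat and check everything before handing in.

Request:
carry_out([
  {"tx": 0,"ty": 0,"tz": 3.5,"wx": 0,"wy": 0,"wz": 0,"claw": 1},
  {"tx": -3.0,"ty": -1.0,"tz": 4.0,"wx": 0,"wy": 0,"wz": 0,"claw": 1},
  {"tx": -4.0,"ty": -3.0,"tz": 4.0,"wx": 0,"wy": 0,"wz": 0,"claw": 1},
  {"tx": -4.0,"ty": -3.0,"tz": 4.0,"wx": 0,"wy": 0,"wz": 0,"claw": 1},
  {"tx": -3.0,"ty": -3.0,"tz": 0,"wx": 0,"wy": 0,"wz": 0,"claw": 1},
  {"tx": 0,"ty": 0,"tz": 0,"wx": 0,"wy": 0,"wz": 0,"claw": 1},
  {"tx": 0,"ty": 0,"tz": 0,"wx": 0,"wy": 0,"wz": 0,"claw": 1},
])

```text
clock: 45.1
tcp_pos: [0.4195, -0.1503, 0.2376]
orientation: [0.0, 0.936, 0.351, 0.0]
wrist_force: [0.6, 0.5, -0.7]
finger_gap: -0.0002
grip_force: 0.0
```

```bash
python3 - <<'E'
from h import *
st(); s=cap('side','side16'); t=cap('top','top16'); bars(t); wings(s)
Q=cloud(t)
for nm,y0,y1 in (('g',.125,.17),('o',.228,.275)):
    m=reg(Q,.545,.595,y0,y1,.1,.115); print(nm,'lip',m.sum(),np.median(Q[m],0).round(4),np.percentile(Q[m][:,0],[3,97]).round(4))
a=cv2.resize(t['image'],(400,300)); b=cv2.resize(s['image'],(400,300)); cv2.imwrite('pics/v16.png',np.hstack([a,b]))
E
```

```text
t 45.1 tcp [ 0.4195 -0.1503  0.2376] q [0.    0.936 0.351 0.   ] tool-y angle -0.854 F [ 0.6  0.5 -0.7] T [0.05 0.   0.06] gap -0.0002 grip 0.0 j [-0.52  0.06 -0.25  1.26  0.    1.9 ]
orange [185. 176.] 102 z98 0.149 (array([601.6, 252.1]), array([61.2, 10. ]), 87.5)
orange [164. 298.] 107 z98 0.126 (array([275.7, 311.5]), array([62.9, 10.7]), 84.1)
green [222. 173.] 75 z98 0.148 (array([606.3, 151.7]), array([61.2,  8.2]), 88.7)
green [148. 237.] 66 z98 0.126 (array([441.6, 356.3]), array([ 7.2, 57.1]), 84.1)
blue [105. 197.] 48 z98 0.119 (array([550. , 487.8]), array([11.2, 46.1]), 77.4)
bl 71 ctr [ 0.5886 -0.2243] ang -2.373 value 2.183 len 0.048
br 68 ctr [ 0.5649 -0.3425] ang -2.375 value 2.185 len 0.045
fl 60 ctr [ 0.4713 -0.2012] ang -2.427 value 2.237 len 0.049
fr 62 ctr [ 0.4486 -0.3187] ang -2.404 value 2.214 len 0.048
g lip 119 [0.5759 0.1472 0.1037] [0.5656 0.5846]
o lip 115 [0.5718 0.2505 0.1042] [0.5635 0.5809]
```

View pics/v16.png

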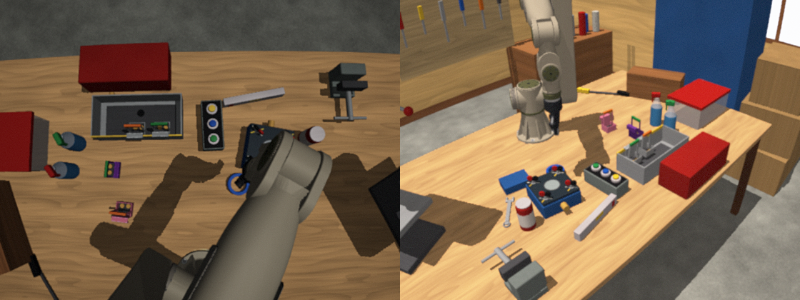

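The picture shows both baskets still hooked on the rim at about (135,127) and (160,126), the screws tight, the bystanders in place and the arm clear of everything. Handing in.

```bash
python3 -c "
from workcell import env
print(env.hand_in())"
```

```text
the job is handed in; nothing more can be done
None
```

I handed the job in at 45 s: both baskets present (orange and green) hang on the tank's front rim, all four wing screws went snug and then tight in cross order, and blue, yellow and green were pressed fully in turn; the green basket shifted about 3 mm partway through but stayed hooked, and no verdict came back.

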